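# Flip glazed tiles face down, pack and lock the tray

## Task

Pack the glazed tiles that lie on the bench: drop each one across the lip of the turning stand so that it flips over as it falls (do not turn it over in the gripper), then lay it glazed face down, flat on the floor of the packing tray, side by side with the others. When all are in, slide the keeper bar fully home over them and lock it with the headed pin from the wooden rest, pushed down through fork and bar until its head seats. Leave the other things on the bench where they are.

Things in the scene. Friction and masses are not known exactly. Their poses are not given: they have to be found in the camera images.
- tile0: one of 2 or 3 square terracotta tiles, 54 x 54 x 10 mm, 60 g; some starts have only two (an absent one reads None). One face is white glazed with a ring pattern, the back is bare clay with three dark grooves. Origin at the tile's centre; its z axis points out of the glazed face (up at the start). Rigid, the edges may be gripped firmly.
- tile1: one of 2 or 3 square terracotta tiles, 54 x 54 x 10 mm, 60 g; some starts have only two (an absent one reads None). One face is white glazed with a ring pattern, the back is bare clay with three dark grooves. Origin at the tile's centre; its z axis points out of the glazed face (up at the start). Rigid, the edges may be gripped firmly.
- tile2: one of 2 or 3 square terracotta tiles, 54 x 54 x 10 mm, 60 g; some starts have only two (an absent one reads None). One face is white glazed with a ring pattern, the back is bare clay with three dark grooves. Origin at the tile's centre; its z axis points out of the glazed face (up at the start). Rigid, the edges may be gripped firmly.
- stand: fixed turning stand, 180 (its x) by 146 mm (y), origin: centre of underside. Along +x: back board (x -90 to -80 mm, 92 mm high) carrying the steel lip, an open drop, a 25 degree ramp sloping down away from the lip (x -65 mm, 31 mm high, to x -12 mm), a flat bay (floor 6 mm high, x -12 to 84 mm), open at the sides, with a 12 mm high kerb at its end (x 84 to 90 mm).
- lip (a point): middle of the lip's free upper edge, 92 mm above the bench; the lip is 100 mm wide along the stand's y and reaches 22 mm back from here to -x. A tile released flat 10 to 20 mm above the lip, squared to it, its centre about 18 mm past this edge towards the stand's +x, tips over the edge, flips and comes to rest upside down in the bay.
- bay (a point): centre of where tiles come to rest in the stand's bay, on its floor, 6 mm above the bench
- tray: fixed light wood packing tray, origin: centre of underside. Floor 6 mm high, inside 130 mm (its x) by 200 mm (its y), rims 12 mm above the floor: room for three tiles in a row along y (at y -64, 0, 64 mm). Low guide rails outside both short ends at y +-115 mm, to 17 mm high. At its +y end stands the steel fork, 44 mm high.
- tray_floor (a point): centre of the tray's inner floor, 6 mm above the bench
- keeper (a joint): sliding keeper bar, m: 0 parked beyond the tray's -x rim, 0.065 fully home at its stop over the tiles, the hole of its end plate (lug) then in line with the fork's. Slides along the tray's +x, stays where left, needs 1 to 2 N. The bar is at tray x = -85 mm + this value: 18 mm wide, y -123 to 123 mm, 26 to 34 mm above the bench; 8 mm thick lug at its +y end.
- keeper_knob (a point): middle of the upright wooden knob on the keeper bar's -y end: 22 mm across, from 40 to 60 mm above the bench, this point at 50 mm, on a 10 mm stem
- fork_hole (a point): mouth of the hole in the fork's upper plate, top face 44 mm above the bench, at tray x -20, y 142 mm. Holes in fork and lug are vertical, 13 mm across; the lug enters between the fork's plates from the tray's -x; the holes are in line only with the keeper home. The fork is 34 mm wide in y.
- pin: steel headed pin, upright, 50 g: shank 9 mm across and 36 mm long with a tapered tip, below a head 24 mm across and 16 mm high. Origin at the centre of the head's underside, z axis up; grip it by the head. When seated its origin is at fork_hole.
- pin_rest: fixed wooden block 46 x 46 x 40 mm with a 12 mm vertical hole in which the pin stands, its head on the block's top. Origin at the centre of the underside.
- bowl: bystander: small clay bowl, 84 mm across, 38 mm high; origin under its centre. Leave it alone.
- weight: bystander: low white ceramic weight, 56 mm across, 30 mm high. Leave it alone.
- brush: bystander: brush about 170 mm long lying on the near side of the bench. Leave it alone.
- jar: bystander: amber glass jar 60 mm across, 85 mm high. Leave it alone.
- bulb0: bystander: rubber slip-trailing bulb about 70 to 80 mm across and 110 to 120 mm high with an upright nozzle. Leave it alone.
- bulb1: bystander: rubber slip-trailing bulb about 70 to 80 mm across and 110 to 120 mm high with an upright nozzle. Leave it alone.
- bulb2: bystander: rubber slip-trailing bulb about 70 to 80 mm across and 110 to 120 mm high with an upright nozzle. Leave it alone.
Mind the look-alikes: they are no part of the job. Leave any pink or yellow look-alike of the tile1 alone.

How it is judged:
By the outcome, as a careful person would: the job done as asked, in the order asked, and still so for the second after the job is handed in, with the robot touching nothing.
Of tile0, tile1, tile2 only 2 to 3 are there at a start; the rules pass over those that are not, and their reading is None.
At some moment in a run one of tile0, tile1, tile2 may be knocked a few centimetres aside while the robot is not near it.
It also fails if it takes over 210 s, if anything falls off the work surface, if the arm or the gripper's body presses on something with over 40 N, if the wrist force passes 120 N, or if a joint passes its speed limit or range.

## Robot

A 6-joint arm with a two-finger parallel gripper is mounted at the origin on the work surface. World frame = base frame: x ahead of the robot, y to its left, z up, the work surface at z = 0. Lengths are in m, angles in rad, forces in N, time in s.
With the tool pointing down it reaches from about 0.375 to 0.9 m from the base axis. Payload 3.1 kg.
Tool frame: the origin (TCP) lies on the centre line of the jaws, within the pads' length; the fingertips stand 22 mm ahead of it and the grasp point (between the pads) lies 3 mm ahead of it; z points along the fingers, x is the direction in which the jaws open and shut, and the axes are right-handed (so a half turn about z gives the same grasp; the last joint's range is limited). The gripper opens to 87 mm and grips with 3 to 60 N. Pads are 19 mm wide; open, the fingers measure 117 mm over their backs; the gripper's body (75 mm by 190 mm) begins 51 mm behind the grasp point.
Start: joints at [1.093, 0.527, 1.433, -0, 1.181, -0.178], TCP at [0.185, 0.597, 0.245] pointing down, gripper open.
Joint ranges: [-3.08, 3.08], [-0.75, 2.2], [0.22, 2.44], [-1.43, 4.57], [0, 2.65], [-2.85, 2.85]. Speed limits (rad/s): [2.79, 2.79, 3.14, 3.14, 3.14, 3.14].

## Interface

Orientations are given as a unit quaternion [x, y, z, w].
In Python, from rig import robot, camera, order gives the robot as it stands.
- The arm moves only by the shell command python3 -m pendant 'ROWS' [OPENING] [FORCE]. ROWS is JSON, a list of rows, each a list of 2 entries, a list of its own where there are three numbers: the shift along the tool's x, y, z in mm, then the turn about the tool's z in degrees. A call has 1 to 8 rows; each row shifts and turns the commanded pose from where the row before left it, along the tool's axes as they then stand; what a row does not reach is not made up. A row lasts 1/8 s, in which the tool goes at most 62.5 mm and 10.7 degrees, less where a joint would pass 70% of its speed; a pose out of reach is approached as far as the arm can. A call with a gripper value outside its range is refused whole. OPENING is the finger opening in mm, from 0 to 87, set as the call begins (- or left out, the last holds). The fingers move at their own pace and stop on an object; FORCE is the grip in N (left out, the last holds). Time passes only in rows, so rows that do not move let the fingers close. It gives the time, the measured TCP pose, the force and the opening at its end, in the units of the state.
- robot.get_obs(): the state, without advancing time (a new reading comes with each control period).
- camera(name): name is "scene" or "top"; returns a dict with "pixels" (400x640x3 uint8, blue, green, red), "mtx" (3x3 intrinsics, pixels), "k1" (the pictures are not rectified: a ray, as slopes to the right and down, at radius r is drawn at 1 + k1 r^2 times it, then the intrinsics apply), "R" (3x3) and "t" (3): a world point X has camera coordinates R X + t. Camera axes: x right, y down, z forward; pixel columns grow to the right and rows downward; lengths in m; the calibration is good to about 2 mm. A picture is of the moment at which its call begins. There is no depth.
- order.hand_in(): hands the job in, once; it reports no verdict.
The state is a dict: "time": time; "q": joint angles; "joint_velocities": joint speeds; "joint_torque": joint torques, N m; "position": TCP position; "tool_rot": TCP orientation; "ft_force": force on the tool from outside, world axes, zero at the start; "moment": the same for the moment, N m; "grip_width": finger opening in m.
Only numpy, scipy, OpenCV 4.12 (cv2) and the standard library are available. Lean on these libraries where they do the work, as an engineer would, in place of code of your own. Each camera call takes 0.05 s, during which the arm holds its last target. There are 200 camera calls.

## Working session

There is one attempt and no reset: what is moved stays moved. The work goes in short steps, Python scripts to look and compute and a shell command to move; the robot and the scene stay as the last step left them, time stands still between calls to the robot, and variables do not carry over. Pictures are saved under pics/ and viewed, about 12 in all and at most 16, crops included, and the job is handed in when it is done.

```bash
ls; mkdir -p pics; cat > h.py <<'E'
import numpy as np, cv2
from rig import robot, camera, order
def ray(c,uv):
    p=cv2.undistortPoints(np.array([[uv]],float),c['mtx'],np.array([c['k1'],0,0,0,0.]))[0,0]
    d=c['R'].T@np.array([p[0],p[1],1]); o=-c['R'].T@c['t']; return o,d
def onz(c,uv,z):
    o,d=ray(c,uv); return o+d*(z-o[2])/d[2]
def proj(c,X):
    return cv2.projectPoints(np.array(X,float).reshape(-1,1,3),cv2.Rodrigues(c['R'])[0],c['t'],c['mtx'],np.array([c['k1'],0,0,0,0.]))[0].reshape(-1,2)
E
python3 - <<'E'
from h import *
for n in('top','scene'):
    c=camera(n); cv2.imwrite(f'pics/{n}0.png',c['pixels']); print(n,c['mtx'].tolist(),c['k1'],-c['R'].T@c['t'],c['R'][2])
print(robot.get_obs())
E
```

```text
pics
top [[392.3069503213161, 0.0, 320.2319527682067], [0.0, 392.3069503213161, 200.0629548218083], [0.0, 0.0, 1.0]] 0.02317523510903349 [0.4234209  0.02337688 1.20784845] [ 0.0748393   0.02413952 -0.99690339]
scene [[425.9530120527604, 0.0, 317.54490864887026], [0.0, 425.9530120527604, 197.68204261358386], [0.0, 0.0, 1.0]] 0.033828280465939956 [ 1.37898351 -0.60718913  0.82117943] [-0.66967631  0.4773968  -0.56888129]
{'time': 0.1, 'q': array([ 1.09250174e+00,  5.28390635e-01,  1.43377738e+00, -1.01141082e-05,
        1.18138725e+00, -1.78536417e-01]), 'joint_velocities': array([ 7.41307539e-05, -1.10275074e-03, -1.03771685e-03, -6.90200823e-04,
        1.86207402e-03,  2.15097370e-03]), 'joint_torque': array([-1.95334810e-04, -4.40987349e+01, -1.77150822e+01,  6.35039457e-02,
        5.34673047e-02, -3.01726413e-05]), 'position': array([0.18426367, 0.59657518, 0.24365771]), 'tool_rot': array([ 8.04762152e-01,  5.93596593e-01, -8.78546252e-04,  4.37189306e-04]), 'ft_force': array([-0.33192137,  0.2685513 , -0.13892525]), 'moment': array([ 0.00318931, -0.03313501, -0.01303366]), 'grip_width': 0.08687385935322649}
```

View pics/top0.png

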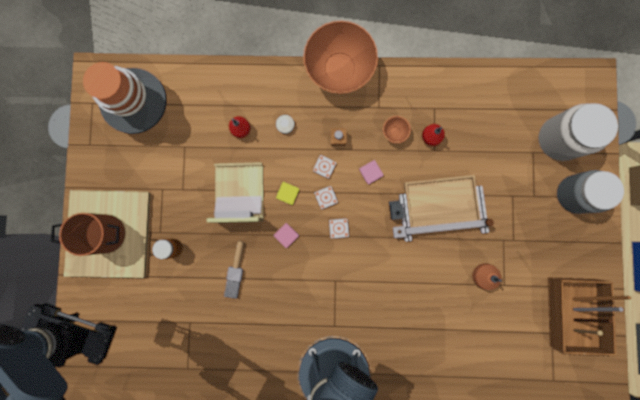

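View pics/scene0.png

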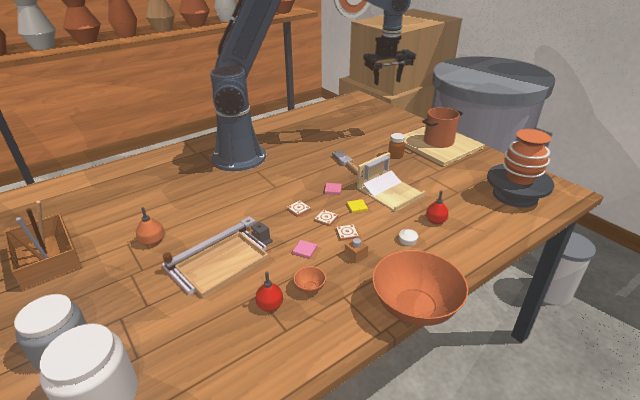

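Top view: three ringed white tiles at (324,166), (327,198) and (339,228). Look-alikes are pink at (371,172) and (287,236), and yellow at (288,193). The stand is at (238,193), the tray at (445,205) and the pin rest at (339,138). I'll enlarge to confirm.

```bash
python3 - <<'E'
from h import *
p=cv2.imread('pics/top0.png')[110:260,200:360]
q=cv2.imread('pics/top0.png')[110:260,360:510]
cv2.imwrite('pics/crop0.png',cv2.resize(p,(800,750),interpolation=cv2.INTER_CUBIC)[:, :][0:600])
cv2.imwrite('pics/crop1.png',cv2.resize(q[50:140],(800,480),interpolation=cv2.INTER_CUBIC))
E
```

```text
(no output)
```

View pics/crop0.png

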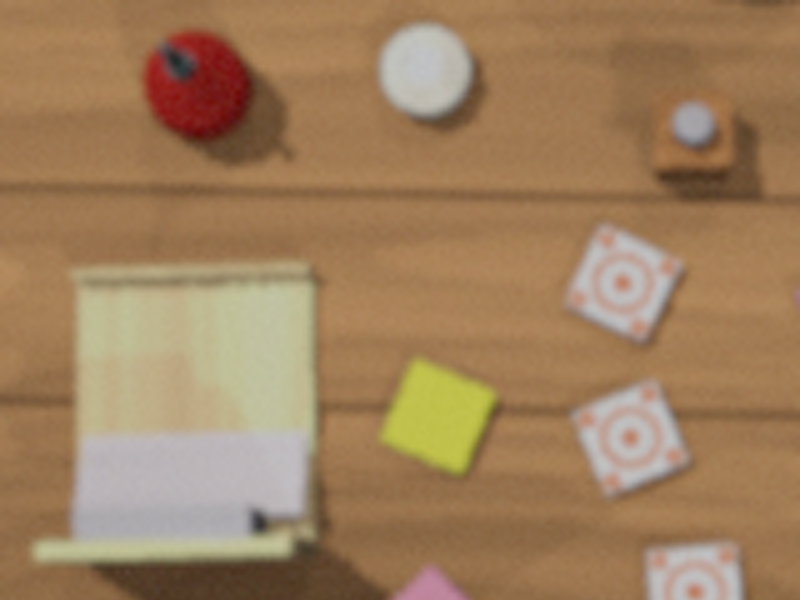

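View pics/crop1.png

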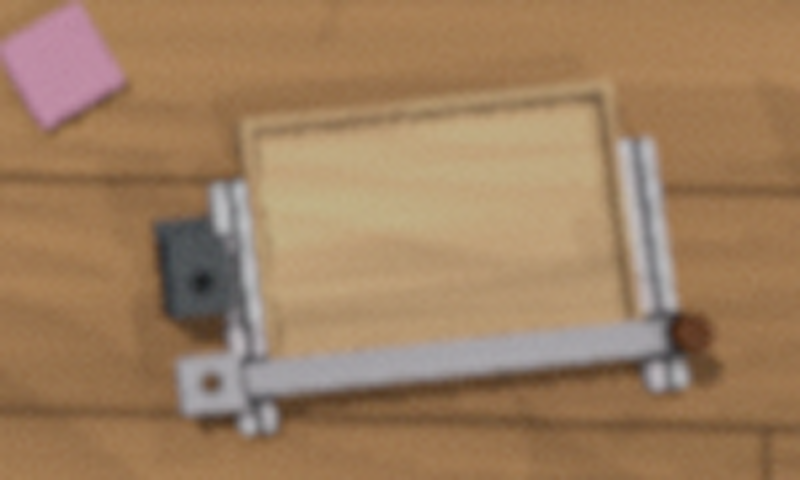

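The crops confirm the ringed white tiles as the job; pink and yellow are look-alikes. The stand's backboard and lip are on the robot side and its bay lies away (+x). The fork is at the tray's left and the knob at the right end of the bar. Next I compute poses.

```bash
cat >> h.py <<'E'
def tiles(c,z=.010):
    im=c['pixels']; hsv=cv2.cvtColor(im,cv2.COLOR_BGR2HSV)
    m=((hsv[...,1]<70)&(hsv[...,2]>130)).astype(np.uint8)*255
    m=cv2.morphologyEx(m,cv2.MORPH_CLOSE,np.ones((5,5)))
    out=[]
    for k in cv2.findContours(m,cv2.RETR_EXTERNAL,cv2.CHAIN_APPROX_NONE)[0]:
        if cv2.contourArea(k)<80: continue
        P=np.array([onz(c,p[0],z)[:2]*1000 for p in k],np.float32)
        r=cv2.minAreaRect(P)
        if 40<min(r[1]) and max(r[1])<66:
            out.append(tuple(np.round(r[0]).tolist()+np.round(r[1]).tolist()+[round(r[2],1)]))
    return out
def fit(A,B):
    A=np.array(A,float);B=np.array(B,float);a=A-A.mean(0);b=B-B.mean(0)
    th=np.arctan2((a[:,0]*b[:,1]-a[:,1]*b[:,0]).sum(),(a*b).sum())
    R=np.array([[np.cos(th),-np.sin(th)],[np.sin(th),np.cos(th)]])
    t=B.mean(0)-R@A.mean(0); return R,t,np.degrees(th),(A@R.T+t-B).round(1)
E
python3 - <<'E'
from h import *
c=camera('top'); s=camera('scene')
print('top',tiles(c)); print('scene',tiles(s))
f=lambda x,y,z:(onz(c,(200+x/5-.4,110+y/5-.4),z)[:2]*1000)
g=lambda x,y,z:(onz(c,(360+x/5.333-.4,160+y/5.333-.4),z)[:2]*1000)
S=[f(72,270,.018),f(313,263,.018),f(33,562,.092),f(292,555,.092),]
R,t,th,e=fit([(90,73),(90,-73),(-90,73),(-90,-73)],S); print('stand',np.round(S),t,th,e.tolist())
for y in(500,515,540,430):print(y,(R.T@(f(160,y,.092 if y>440 else .03)-t)).round())
print('pin',f(693,123,.056),'rest',f(693,135,.04))
T=[g(201,281,.044),g(210,382,.034),g(600,97,.018),g(262,135,.018)]
R,t,th,e=fit([(-20,142),(-85,142),(65,-100),(65,100)],T);print('tray',np.round(T),t,th,e.tolist())
k=g(692,332,.060);print('knob',k,R.T@(k-t))
for n,(x,y) in dict(pink=(371,172)).items():print(onz(c,(x,y),.01))
E
```

```text
top [(279.0, 312.0, 41.0, 55.0, 82.7), (355.0, 534.0, 57.0, 57.0, 46.9), (429.0, -5.0, 59.0, 59.0, 7.5), (523.0, 36.0, 59.0, 59.0, 23.0), (604.0, -101.0, 53.0, 56.0, 30.9), (619.0, 42.0, 60.0, 58.0, 64.3), (750.0, 169.0, 54.0, 53.0, 1.5)]
scene [(524.0, 35.0, 51.0, 55.0, 22.6), (428.0, -7.0, 56.0, 55.0, 6.8)]
stand [[619. 381.]
 [626. 233.]
 [438. 375.]
 [445. 227.]] [532.06396105 303.88679395] 2.334549138117229 [[0.0, -0.9], [-1.0, 1.7], [1.0, -1.4], [0.0, 0.7]]
500 [-57.   2.]
515 [-66.   2.]
540 [-80.   2.]
430 [-11.  17.]
pin [707.55846594   1.85913469] rest [704.15919257   1.42986584]
tray [[ 479. -177.]
 [ 423. -184.]
 [ 589. -405.]
 [ 564. -215.]] [ 514.47088947 -316.41308867] 5.589533674776901 [[1.8, -0.3], [-7.3, 0.4], [-0.0, -4.8], [5.5, 4.6]]
knob [ 455.95151344 -437.62671243] [ -70.04746868 -114.93742682]
[ 0.60267485 -0.10162818  0.01      ]
```

```bash
cat > plan.py <<'E'
import sys
from h import *
# plan.py x y z psi (mm, deg): what is needed, in the present tool axes
o=robot.get_obs(); q=o['tool_rot']
from scipy.spatial.transform import Rotation as Ro
R=Ro.from_quat(q).as_matrix(); psi=np.degrees(np.arctan2(R[1,0],R[0,0]))
x,y,z,p=map(float,sys.argv[1:5])
d=R.T@(np.array([x,y,z])-o['position']*1000)
tr=-((p-psi+180)%360-180)
a=np.radians(p); Rn=np.array([[np.cos(a),np.sin(a),0],[np.sin(a),-np.cos(a),0],[0,0,-1]])
print('t',round(o['time'],2),'pos',(o['position']*1000).round(1),'psi',round(psi,1),'F',o['ft_force'].round(1),'w',round(o['grip_width']*1000,1))
print('shift now',d.round(1),'rows',np.ceil(np.linalg.norm(d)/60),'per row',(d/np.ceil(np.linalg.norm(d)/60+1e-9)).round(1),'turn',round(tr,1),'/ shift after turn',(Rn.T@R@d).round(1), 'tilt',round(np.degrees(np.arccos(-R[2,2])),2))
E
python3 plan.py 429 -6 140 97.5
```

```text
t 0.2 pos [184.4 596.7 243.9] psi 72.8 F [-0.   1.1  0.4] w 87.0
shift now [-503.5  411.8  104.5] rows 11.0 per row [-45.8  37.4   9.5] turn -24.7 / shift after turn [-629.5  163.9  103.9] tilt 0.08
```

```bash
python3 -m pendant '[[[-45.8,37.4,0],0],[[-45.8,37.4,0],0],[[-45.8,37.4,0],0],[[-45.8,37.4,0],0],[[-45.8,37.4,0],0],[[-45.8,37.4,0],0],[[-45.8,37.4,0],0],[[-45.8,37.4,0],0]]' 72 ; python3 -m pendant '[[[-45.8,37.4,35],0],[[-45.8,37.4,35],0],[[-45.8,37.4,35],0],[[0,0,0],-8.2],[[0,0,0],-8.2],[[0,0,0],-8.3],[[0,0,0],0]]'; python3 plan.py 429 -6 80 97.5; python3 -c "
from h import *
c=camera('scene');print(tiles(c));cv2.imwrite('pics/s1.png',cv2.resize(c['pixels'][150:300,150:400],(800,480),interpolation=cv2.INTER_CUBIC))
c=camera('top');print(tiles(c))"
```

```text
time: 1.2
position: [0.3628, 0.157, 0.2448]
tool_rot: [0.805, 0.594, 0.0, 0.0]
ft_force: [1.3, 1.0, -0.8]
grip_width: 0.0723
time: 2.08
position: [0.4229, 0.009, 0.149]
tool_rot: [0.66, 0.751, 0.0, 0.0]
ft_force: [-1.1, 0.3, 0.1]
grip_width: 0.072
t 2.08 pos [422.9   9.  149. ] psi 97.4 F [-1.1  0.3  0.1] w 72.0
shift now [-15.7   4.1  69. ] rows 2.0 per row [-7.9  2.1 34.5] turn -0.1 / shift after turn [-15.7   4.1  69. ] tilt 0.0
[(523.0, 34.0, 53.0, 56.0, 21.1), (428.0, -7.0, 56.0, 55.0, 6.8)]
[(355.0, 534.0, 57.0, 57.0, 46.9), (523.0, 36.0, 60.0, 59.0, 23.0), (603.0, -101.0, 56.0, 56.0, 31.3), (618.0, 43.0, 60.0, 60.0, 64.3), (750.0, 167.0, 54.0, 56.0, 0.9)]
```

View pics/s1.png

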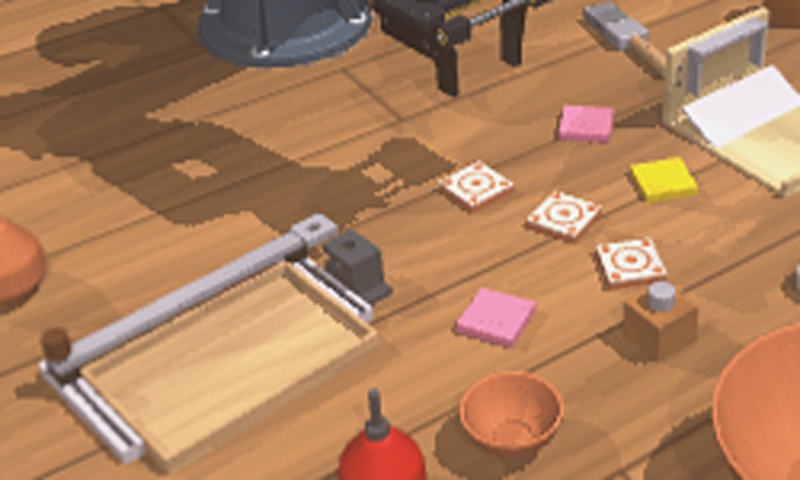

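The gripper is above tile A at crop (477,185). Next I triangulate the key points, then pick.

```bash
python3 -m pendant '[[[-7.9,2.1,34.5],0],[[-7.9,2.1,34.5],0],[[0,0,20],0],[[0,0,20],0],[[0,0,15],0],[[0,0,0],0]]'; python3 plan.py 429 -6 23 97.3; python3 - <<'E'
from h import *
c=camera('top'); s=camera('scene')
def tri(a,b):
    o1,d1=ray(c,(360+a[0]/5.333-.4,160+a[1]/5.333-.4)); o2,d2=ray(s,(150+b[0]/3.2-.35,150+b[1]/3.2-.35))
    A=np.c_[d1,-d2]; k=np.linalg.lstsq(A,o2-o1,rcond=None)[0]
    p,q=o1+k[0]*d1,o2+k[1]*d2; return ((p+q)*500).round(1),round(np.linalg.norm(p-q)*1000,1)
for n,a,b in[('fork',(201,281),(348,243)),('lug',(210,382),(317,225)),('knob',(692,332),(55,333)),('rimFL',(240,118),(375,328)),('rimFR',(610,80),(168,460))]: print(n,*tri(a,b))
E
```

```text
time: 2.92
position: [0.4287, -0.0058, 0.0243]
tool_rot: [0.66, 0.752, -0.0, -0.001]
ft_force: [0.3, 0.4, -0.1]
grip_width: 0.0719
t 2.92 pos [428.7  -5.8  24.3] psi 97.5 F [ 0.3  0.4 -0.1] w 71.9
shift now [-0.2  0.3  1.3] rows 1.0 per row [-0.2  0.3  1.3] turn 0.2 / shift after turn [-0.2  0.3  1.3] tilt 0.11
fork [ 478.2 -177.8   45.1] 2.8
lug [ 423.5 -183.4   34.8] 0.7
knob [ 455.3 -438.9   60.4] 3.0
rimFL [ 571.4 -204.3   22.7] 5.6
rimFR [ 598.9 -411.2   16.4] 0.3
```

Tray: origin about (516,-316), yaw about 7.2° and keeper now about 10 mm; four points agree within 2 mm. Now I grip tile A.

```bash
python3 -m pendant '[[[0,0,1],0],[[0,0,0],0],[[0,0,0],0],[[0,0,0],0],[[0,0,0],0],[[0,0,0],0]]' 45 25;  python3 -m pendant '[[[0,0,-20],0],[[0,0,-40],0],[[0,0,-45],0],[[0,0,-45],0],[[0,0,0],0]]'; python3 - <<'E'
from h import *
c=camera('top')
cv2.imwrite('pics/lip.png',cv2.resize(c['pixels'][155:230,200:280],(800,750),interpolation=cv2.INTER_LANCZOS4)[150:])
a=np.radians(2.33);R=np.array([[np.cos(a),-np.sin(a)],[np.sin(a),np.cos(a)]])
for nm,P in [('lip-68',(-68,0,92)),('lip-68 L',(-68,50,92)),('boardL',(-80,73,92)),('ramp',(-65,0,31)),('ramptoe',(-12,0,6))]:
    w=np.r_[R@np.array(P[:2])+(532,304),P[2]]/1000
    print(nm,(w*1000).round(),((proj(c,w)[0]-[200,155]+.45)*10-[0,150]).round())
E
python3 plan.py 483 303 160 92.3
```

```text
time: 3.78
position: [0.4293, -0.006, 0.0245]
tool_rot: [0.659, 0.752, 0.0, 0.0]
ft_force: [-0.2, 0.8, 6.4]
grip_width: 0.0535
time: 4.4
position: [0.4308, -0.0064, 0.1767]
tool_rot: [0.659, 0.752, 0.002, 0.003]
ft_force: [-0.3, -1.0, -0.5]
grip_width: 0.0534
lip-68 [464. 301.  92.] [326. 439.]
lip-68 L [462. 351.  92.] [152. 443.]
boardL [449. 374.  92.] [ 71. 486.]
ramp [467. 301.  31.] [376. 437.]
ramptoe [520. 304.   6.] [394. 269.]
t 4.45 pos [429.5  -6.1 175.1] psi 97.5 F [ 1.  -0.  -0.8] w 53.6
shift now [299.4  93.4  15. ] rows 6.0 per row [49.9 15.6  2.5] turn 5.2 / shift after turn [306.7  65.8  15.1] tilt 0.19
```

View pics/lip.png

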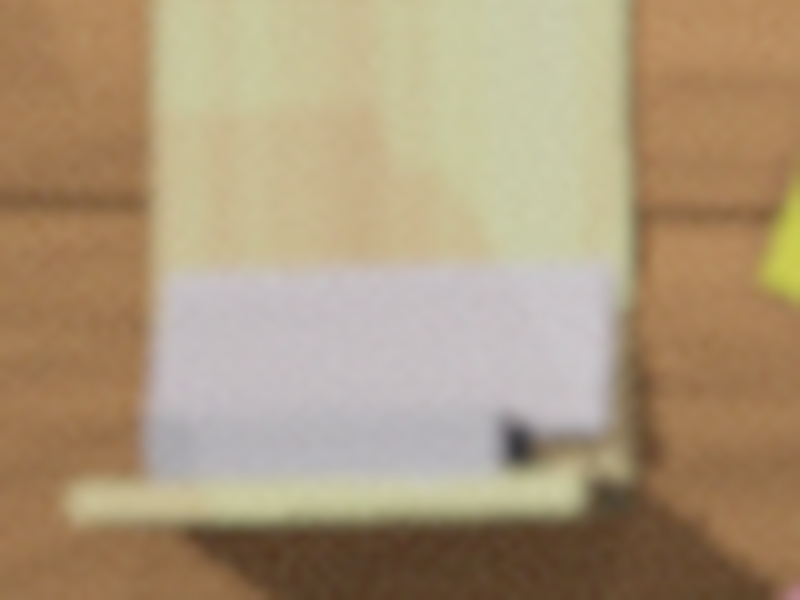

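The lip edge in the crop is at row ~413, columns 150–505. That gives lip point ≈ (471.5, 301.5), so I release the tile centre at (489.5, 302).

```bash
python3 -m pendant '[[[50,16,0],0],[[50,16,0],0],[[50,16,0],0],[[50,16,0],0],[[50,16,0],0],[[48,19,0],5.2],[[0,0,0],0],[[0,0,0],0]]'; python3 plan.py 489.5 302 131.5 92.3
```

```text
time: 5.45
position: [0.4865, 0.3017, 0.1718]
tool_rot: [0.692, 0.722, -0.002, -0.001]
ft_force: [0.1, -0.0, -0.2]
grip_width: 0.0534
t 5.45 pos [486.5 301.7 171.8] psi 92.4 F [ 0.1 -0.  -0.2] w 53.4
shift now [ 0.3  3.2 40.3] rows 1.0 per row [ 0.3  3.2 40.3] turn 0.1 / shift after turn [ 0.2  3.1 40.3] tilt 0.3
```

```bash
python3 -m pendant '[[[0,3,20],0],[[0,0,20],0],[[0,0,0],0],[[0,0,0],0]]'; python3 plan.py 489.5 302 131.5 92.3
```

```text
time: 5.95
position: [0.4912, 0.3016, 0.1342]
tool_rot: [0.693, 0.721, -0.0, -0.0]
ft_force: [-0.0, -0.2, -0.2]
grip_width: 0.0538
t 5.95 pos [491.2 301.6 134.2] psi 92.3 F [-0.  -0.2 -0.2] w 53.8
shift now [ 0.4 -1.7  2.7] rows 1.0 per row [ 0.4 -1.7  2.7] turn -0.0 / shift after turn [ 0.4 -1.7  2.7] tilt 0.03
```

```bash
python3 -m pendant '[[[0,-1,2],0],[[0,0,0],0]]'; python3 -m pendant '[[[0,0,0],0],[[0,0,0],0],[[0,0,0],0],[[0,0,0],0],[[0,0,-40],0],[[0,0,-45],0],[[0,0,0],0],[[0,0,0],0]]' 85; python3 - <<'E'
from h import *
c=camera('scene');cv2.imwrite('pics/s2.png',cv2.resize(c['pixels'][130:250,280:480],(800,480),interpolation=cv2.INTER_CUBIC))
E
```

```text
time: 6.2
position: [0.4902, 0.3025, 0.1325]
tool_rot: [0.693, 0.721, 0.0, 0.0]
ft_force: [-0.4, 0.4, -0.7]
grip_width: 0.0535
time: 7.2
position: [0.4896, 0.3023, 0.2166]
tool_rot: [0.693, 0.721, -0.0, -0.0]
ft_force: [-0.6, -0.4, -0.7]
grip_width: 0.0847
```

View pics/s2.png

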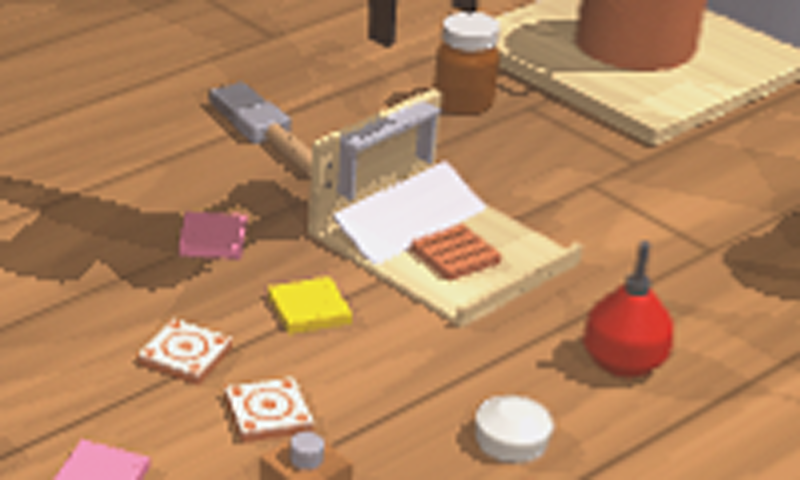

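The tile is in the bay, back (grooves) up, at crop (457,250). I measure it.

```bash
cat >> h.py <<'E'
def clay(c,ctr,rad=90,z=.016,dbg=None):
    im=c['pixels']; hsv=cv2.cvtColor(im,cv2.COLOR_BGR2HSV).astype(int)
    m=(((hsv[...,0]<10)|(hsv[...,0]>174))&(hsv[...,1]>105)&(hsv[...,2]>50)).astype(np.uint8)*255
    u=proj(c,[ctr[0]/1e3,ctr[1]/1e3,z])[0]; e=proj(c,[ctr[0]/1e3,(ctr[1]+rad)/1e3,z])[0]
    k=np.zeros_like(m); cv2.circle(k,tuple(int(v) for v in u.round()),int(np.linalg.norm(u-e)),255,-1)
    m=cv2.morphologyEx(m&k,cv2.MORPH_CLOSE,np.ones((5,5)))
    if dbg: cv2.imwrite(dbg,m)
    out=[]
    for k in cv2.findContours(m,cv2.RETR_EXTERNAL,cv2.CHAIN_APPROX_NONE)[0]:
        if cv2.contourArea(k)<60: continue
        P=np.array([onz(c,p[0],z)[:2]*1000 for p in k],np.float32); r=cv2.minAreaRect(P)
        out.append(tuple(np.round(r[0]).tolist()+np.round(r[1]).tolist()+[round(r[2],1)]))
    return out
E
python3 - <<'E'
from h import *
for n in('scene','top'):
    c=camera(n); print(n,clay(c,(575,303)))
p=[onz(camera('scene'),(280+x/4-.4,130+y/4-.4),.016)[:2]*1000 for x,y in((412,245),(463,226),(500,255),(440,270))]
print(np.round(p),np.mean(p,0))
E
```

```text
scene [(560.0, 290.0, 56.0, 60.0, 82.5)]
top []
[[531. 268.]
 [536. 323.]
 [586. 317.]
 [572. 261.]] [556.31629668 292.34044231]
```

```bash
python3 -m pendant '[[[60,0,0],0],[[60,0,0],0],[[30,-20,0],0],[[0,0,0],0]]'; python3 - <<'E'
from h import *
c=camera('top'); print(clay(c,(565,303)))
cv2.imwrite('pics/bay1.png',cv2.resize(c['pixels'][150:230,200:280],(600,600),interpolation=cv2.INTER_CUBIC))
E
python3 plan.py 557 293 110 92.3
```

```text
time: 8.05
position: [0.4621, 0.4537, 0.2163]
tool_rot: [0.691, 0.723, -0.001, -0.0]
ft_force: [-0.1, -0.8, 0.1]
grip_width: 0.0848
[]
t 8.1 pos [463.1 452.3 216.3] psi 92.5 F [-1.  -0.8 -0.7] w 85.1
shift now [-163.    87.   106.5] rows 4.0 per row [-40.8  21.8  26.6] turn 0.2 / shift after turn [-162.9   87.5  106.3] tilt 0.07
```

View pics/bay1.png

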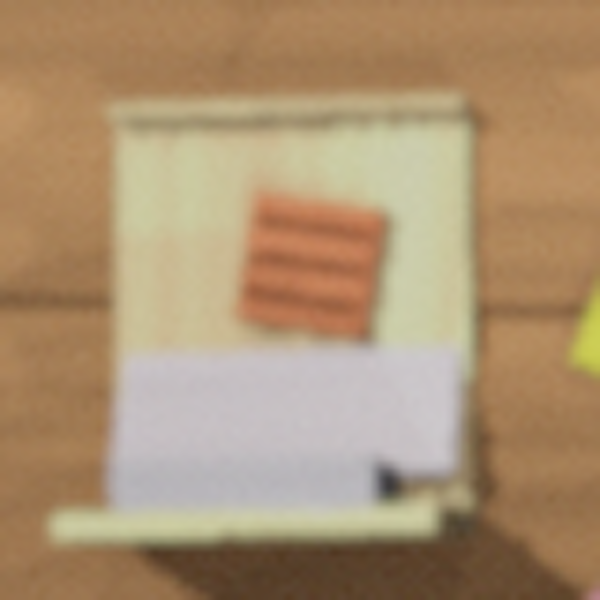

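Top crop: the tile lies at (313,264), rotated about −8°. I relax the mask for this camera.

```bash
sed -i 's/hsv\[...,0\]<10)/hsv[...,0]<(10 if abs(c["R"][2,2])<.8 else 12))/; s/\[...,1\]>105/[...,1]>(105 if abs(c["R"][2,2])<.8 else 115)/' h.py; python3 - <<'E'
from h import *
c=camera('top'); print(clay(c,(565,303)))
im=cv2.cvtColor(c['pixels'],cv2.COLOR_BGR2HSV); print(im[185,241],im[186,238],im[170,225],im[180,280])
p=[onz(c,(200+x/7.5-.43,150+y/7.5-.43),.016)[:2]*1000 for x,y in((258,192),(388,211),(370,338),(238,319))]
print(np.round(p),np.mean(p,0))
E
```

```text
[(554.0, 296.0, 49.0, 48.0, 82.3)]
[ 10 146 166] [ 11 143 185] [ 28  53 203] [ 15 121 169]
[[585. 319.]
 [578. 265.]
 [525. 271.]
 [532. 325.]] [554.9306904  295.13831535]
```

```bash
python3 -m pendant '[[[-41,22,0],0],[[-41,22,0],0],[[-41,22,20],0],[[-38,22,30],10.2],[[0,0,40],0],[[0,0,20],0],[[0,0,0],0],[[0,0,0],0]]' 72; python3 plan.py 555 295 30 82.3
```

```text
time: 9.15
position: [0.5595, 0.2937, 0.1079]
tool_rot: [0.754, 0.657, 0.001, 0.0]
ft_force: [-0.5, -0.0, 0.2]
grip_width: 0.072
t 9.15 pos [559.5 293.7 107.9] psi 82.1 F [-0.5 -0.   0.2] w 72.0
shift now [ 0.6 -4.8 77.9] rows 2.0 per row [ 0.3 -2.4 39. ] turn -0.2 / shift after turn [ 0.6 -4.6 77.9] tilt 0.09
```

```bash
python3 -m pendant '[[[0,-4,20],0],[[0,0,28],0],[[0,0,20],0],[[0,0,9],0],[[0,0,0],0]]'; python3 plan.py 555 295 30 82.3;  python3 -m pendant '[[[0,0,0],0],[[0,0,0],0],[[0,0,0],0],[[0,0,0],0],[[0,0,0],0],[[0,0,-20],0],[[0,0,-40],0],[[0,0,0],0]]' 45 25; python3 plan.py 516 -316 150 7.2
```

```text
time: 9.78
position: [0.5546, 0.2949, 0.0299]
tool_rot: [0.754, 0.657, -0.0, -0.0]
ft_force: [-0.4, 0.7, 0.1]
grip_width: 0.072
t 9.78 pos [554.6 294.9  29.9] psi 82.1 F [-0.4  0.7  0.1] w 72.0
shift now [ 0.2  0.3 -0.1] rows 1.0 per row [ 0.2  0.3 -0.1] turn -0.2 / shift after turn [ 0.2  0.3 -0.1] tilt 0.02
time: 10.78
position: [0.5569, 0.2956, 0.0939]
tool_rot: [0.754, 0.657, 0.003, 0.001]
ft_force: [-0.0, -0.2, -0.9]
grip_width: 0.0533
t 10.78 pos [556.9 295.6  93.9] psi 82.1 F [-0.  -0.2 -0.9] w 53.3
shift now [-611.3   43.6  -57.7] rows 11.0 per row [-55.6   4.   -5.2] turn 74.9 / shift after turn [-117.2  601.6  -56.1] tilt 0.41
```

```bash
python3 -m pendant '[[[0,0,-50],0],[[0,0,-45],0],[[-56,4,0],0],[[-56,4,0],0],[[-56,4,0],0],[[-56,4,0],0],[[-56,4,0],0],[[-56,4,0],0]]'; python3 -m pendant '[[[-56,4,0],0],[[-56,4,0],0],[[-56,4,0],0],[[-56,4,0],0],[[-56,4,0],0],[[0,0,0],10.6],[[0,0,0],10.6],[[0,0,0],10.6]]'; python3 -m pendant '[[[0,0,0],10.6],[[0,0,0],10.6],[[0,0,0],10.6],[[0,0,0],10.6],[[0,0,0],0]]';  python3 plan.py 524 -379.5 70 7.2
```

```text
time: 11.78
position: [0.5313, -0.0429, 0.1847]
tool_rot: [0.754, 0.657, -0.0, -0.001]
ft_force: [1.0, -0.9, -0.3]
grip_width: 0.0533
time: 12.78
position: [0.5128, -0.3212, 0.1842]
tool_rot: [0.907, 0.422, -0.001, -0.001]
ft_force: [-0.5, 0.0, -0.8]
grip_width: 0.0535
time: 13.4
position: [0.5131, -0.321, 0.1844]
tool_rot: [0.998, 0.07, -0.001, -0.001]
ft_force: [0.4, 0.4, -0.8]
grip_width: 0.0537
t 13.4 pos [ 513.1 -321.   184.4] psi 8.0 F [ 0.4  0.4 -0.8] w 53.7
shift now [  2.7  59.6 114.4] rows 3.0 per row [ 0.9 19.9 38.1] turn 0.8 / shift after turn [  3.4  59.4 114.4] tilt 0.1
```

```bash
python3 -m pendant '[[[3,60,0],0.8],[[0,0,40],0],[[0,0,40],0],[[0,0,40],0],[[0,0,20],0],[[0,0,0],0],[[0,0,0],0]]';  python3 plan.py 524 -379.5 30 7.2
```

```text
time: 14.28
position: [0.5259, -0.3812, 0.0464]
tool_rot: [0.998, 0.063, 0.001, 0.001]
ft_force: [0.4, -0.0, -1.0]
grip_width: 0.0535
t 14.28 pos [ 525.9 -381.2   46.4] psi 7.2 F [ 0.4 -0.  -1. ] w 53.5
shift now [-1.6 -2.  16.4] rows 1.0 per row [-1.6 -2.  16.4] turn -0.0 / shift after turn [-1.6 -1.9 16.4] tilt 0.15
```

```bash
python3 -m pendant '[[[-1,-2,10],0],[[0,0,6],0],[[0,0,0],0]]';  python3 -m pendant '[[[0,0,0],0],[[0,0,0],0],[[0,0,0],0],[[0,0,-30],0],[[0,0,-50],0],[[0,0,-50],0],[[0,-50,0],-10.6],[[0,0,0],0]]' 68;  python3 - <<'E'
from h import *
c=camera('scene');print(tiles(c)); print('tray',clay(c,(524,-380),60))
c=camera('top');print(tiles(c))
E
python3 plan.py 523 35 100 112
```

```text
time: 14.65
position: [0.5239, -0.3785, 0.0304]
tool_rot: [0.998, 0.062, 0.0, 0.0]
ft_force: [-0.8, 1.4, 6.3]
grip_width: 0.0533
time: 15.65
position: [0.5163, -0.3252, 0.1594]
tool_rot: [0.988, 0.155, -0.001, -0.002]
ft_force: [-0.6, 0.4, 0.2]
grip_width: 0.0682
[(522.0, 34.0, 55.0, 55.0, 23.7)]
tray [(527.0, -382.0, 55.0, 50.0, 7.6)]
[(355.0, 533.0, 59.0, 57.0, 47.3), (404.0, 155.0, 56.0, 54.0, 46.3), (523.0, 36.0, 60.0, 60.0, 23.0), (604.0, -101.0, 58.0, 56.0, 31.3), (618.0, 42.0, 59.0, 60.0, 67.3), (750.0, 169.0, 58.0, 57.0, 27.9)]
t 15.75 pos [ 517.6 -328.5  159. ] psi 17.7 F [ 0.6 -0.2 -0. ] w 68.1
shift now [ 115.9 -344.6   58.9] rows 7.0 per row [ 16.6 -49.2   8.4] turn -94.3 / shift after turn [335.  141.2  59. ] tilt 0.02
```

```bash
python3 -m pendant '[[[16.6,-49.4,0],0],[[16.6,-49.4,0],0],[[16.6,-49.4,0],0],[[16.6,-49.4,0],0],[[16.6,-49.4,0],0],[[16.6,-49.4,0],0],[[16.6,-49.4,0],0],[[0,0,0],-10.6]]' 72;python3 -m pendant '[[[0,0,0],-10.6],[[0,0,0],-10.6],[[0,0,0],-10.6],[[0,0,0],-10.6],[[0,0,0],-10.6],[[0,0,0],-10.6],[[0,0,0],-10.6],[[0,0,0],-10.5]]';python3 -m pendant '[[[0,0,40],0],[[0,0,20],0],[[0,0,0],0]]';  python3 plan.py 523 35.5 24 113; python3 -c "
from h import *
print(tiles(camera('scene')))"
```

```text
time: 16.75
position: [0.5232, 0.0387, 0.1585]
tool_rot: [0.969, 0.249, -0.0, -0.0]
ft_force: [0.5, -1.1, -0.2]
grip_width: 0.0718
time: 17.75
position: [0.524, 0.0349, 0.1585]
tool_rot: [0.55, 0.835, -0.0, 0.0]
ft_force: [-0.9, -0.3, 0.3]
grip_width: 0.0721
time: 18.12
position: [0.5226, 0.0352, 0.0972]
tool_rot: [0.552, 0.834, -0.001, -0.002]
ft_force: [-0.1, -1.0, 0.5]
grip_width: 0.072
t 18.12 pos [522.6  35.2  97.2] psi 112.9 F [-0.1 -1.   0.5] w 72.0
shift now [ 0.   0.7 73.2] rows 2.0 per row [ 0.   0.3 36.6] turn -0.1 / shift after turn [ 0.1  0.5 73.2] tilt 0.2
[(522.0, 34.0, 55.0, 55.0, 23.7)]
```

```bash
python3 -m pendant '[[[0,0,30],0],[[0,0,28],0],[[0,0,15],0],[[0,0,0],0]]'; python3 -m pendant '[[[0,0,0],0],[[0,0,0],0],[[0,0,0],0],[[0,0,0],0],[[0,0,0],0],[[0,0,-30],0],[[0,0,-55],0],[[0,0,-60],0]]' 45 25; python3 -m pendant '[[[0,0,-5],10.3],[[0,0,0],10.3],[[0,0,0],0]]'; python3 plan.py 489.5 302 170 92.3
```

```text
time: 18.68
position: [0.5231, 0.0357, 0.0258]
tool_rot: [0.552, 0.834, -0.0, -0.0]
ft_force: [0.1, -0.4, 0.3]
grip_width: 0.0719
time: 19.68
position: [0.522, 0.0359, 0.1718]
tool_rot: [0.552, 0.834, -0.001, -0.001]
ft_force: [0.8, -0.7, -0.5]
grip_width: 0.0533
time: 20.05
position: [0.5226, 0.0359, 0.1761]
tool_rot: [0.691, 0.723, -0.0, -0.0]
ft_force: [-0.6, -0.6, -0.7]
grip_width: 0.0537
t 20.05 pos [522.6  35.9 176.1] psi 92.5 F [-0.6 -0.6 -0.7] w 53.7
shift now [267.3 -21.2   6.2] rows 5.0 per row [53.5 -4.2  1.2] turn 0.2 / shift after turn [267.2 -22.4   6.1] tilt 0.01
```

```bash
python3 -m pendant '[[[53.5,-4.4,0],0],[[53.5,-4.4,0],0],[[53.5,-4.4,0],0],[[53.5,-4.4,0],0],[[53.5,-4.4,0],0],[[0,0,0],0],[[0,0,43],0],[[0,0,0],0]]'; python3 plan.py 489.5 302 132 92.3
```

```text
time: 21.05
position: [0.487, 0.3003, 0.1301]
tool_rot: [0.691, 0.722, -0.004, -0.002]
ft_force: [-1.0, -1.1, -0.4]
grip_width: 0.0537
t 21.05 pos [487.  300.3 130.1] psi 92.5 F [-1.  -1.1 -0.4] w 53.7
shift now [ 1.5  2.6 -1.9] rows 1.0 per row [ 1.5  2.6 -1.9] turn 0.2 / shift after turn [ 1.5  2.6 -1.9] tilt 0.51
```

```bash
python3 -m pendant '[[[1,2,-1],0],[[0,0,0],0],[[0,0,0],0],[[0,0,0],0]]'; python3 plan.py 489.5 302 132 92.3; python3 -m pendant '[[[0,0,0],0],[[0,0,0],0],[[0,0,0],0],[[0,0,-40],0],[[0,0,-45],0],[[60,0,0],0],[[60,-10,0],0],[[30,-10,0],0]]' 85;  python3 - <<'E'
from h import *
for n in('scene','top'):
    c=camera(n);print(n,clay(c,(565,303)),tiles(c))
c=camera('top');cv2.imwrite('pics/bay2.png',cv2.resize(c['pixels'][150:230,200:280],(600,600),interpolation=cv2.INTER_CUBIC))
E
```

```text
time: 21.55
position: [0.4919, 0.3032, 0.1347]
tool_rot: [0.692, 0.722, 0.0, 0.0]
ft_force: [-1.1, 0.0, 0.2]
grip_width: 0.0533
t 21.55 pos [491.9 303.2 134.7] psi 92.4 F [-1.1  0.   0.2] w 53.3
shift now [-1.1 -2.4  2.7] rows 1.0 per row [-1.1 -2.4  2.7] turn 0.1 / shift after turn [-1.1 -2.4  2.7] tilt 0.06
time: 22.55
position: [0.4647, 0.455, 0.2192]
tool_rot: [0.691, 0.723, 0.001, -0.0]
ft_force: [0.8, 0.8, 0.4]
grip_width: 0.0848
scene [(541.0, 302.0, 61.0, 63.0, 1.6)] []
top [(537.0, 305.0, 47.0, 49.0, 2.0)] [(274.0, 312.0, 41.0, 64.0, 82.7), (355.0, 533.0, 59.0, 57.0, 47.3), (604.0, -101.0, 57.0, 56.0, 30.3), (618.0, 43.0, 58.0, 60.0, 64.7), (750.0, 167.0, 54.0, 56.0, 0.9)]
```

View pics/bay2.png

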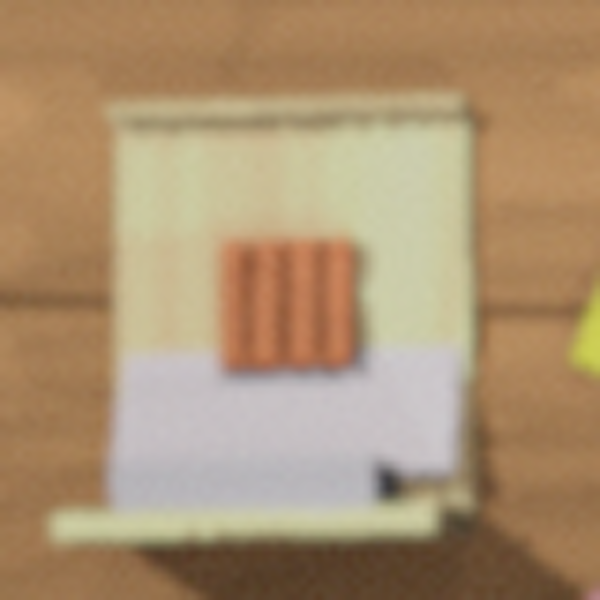

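Clay up at crop (288,305), with its rear edge a little on the ramp toe, so slightly tilted. The pads are at mid-tile, so I grip along y.

```bash
python3 plan.py 538 304.5 110 92.3; python3 -m pendant '[[[-50,26,0],0],[[-50,26,0],0],[[-49,26,20],0],[[0,0,40],0],[[0,0,40],0],[[0,0,0],0],[[0,0,0],0]]' 72; python3 plan.py 538 304.5 30 92.3
```

```text
t 22.7 pos [464.2 453.5 218.7] psi 92.6 F [ 1.  -1.7  0.3] w 85.2
shift now [-152.2   66.9  108.8] rows 4.0 per row [-38.   16.7  27.2] turn 0.3 / shift after turn [-151.9   67.7  108.7] tilt 0.03
time: 23.58
position: [0.5505, 0.3064, 0.1202]
tool_rot: [0.692, 0.722, 0.001, 0.001]
ft_force: [0.9, 0.3, -0.1]
grip_width: 0.0717
t 23.57 pos [550.5 306.4 120.2] psi 92.4 F [ 0.9  0.3 -0.1] w 71.7
shift now [ -1.4 -12.7  90.2] rows 2.0 per row [-0.7 -6.4 45.1] turn 0.1 / shift after turn [ -1.4 -12.6  90.2] tilt 0.1
```

```bash
python3 -m pendant '[[[-1,-12,20],0],[[0,0,30],0],[[0,0,25],0],[[0,0,10],0],[[0,0,0],0],[[0,0,0],0]]'; python3 plan.py 538 304.5 30 92.3
```

```text
time: 24.32
position: [0.5387, 0.3056, 0.0355]
tool_rot: [0.692, 0.722, 0.001, 0.001]
ft_force: [0.2, 0.3, -0.2]
grip_width: 0.0719
t 24.32 pos [538.7 305.6  35.5] psi 92.4 F [ 0.2  0.3 -0.2] w 71.9
shift now [-1.1 -0.7  5.5] rows 1.0 per row [-1.1 -0.7  5.5] turn 0.1 / shift after turn [-1.1 -0.7  5.5] tilt 0.16
```

```bash
python3 -m pendant '[[[-1,-1,5],0],[[0,0,0],0],[[0,0,0],0],[[0,0,0],0],[[0,0,0],0],[[0,0,0],0],[[0,0,-30],0],[[0,0,-50],0]]' 45 25; python3 -m pendant '[[[0,0,-60],0],[[0,0,-15],0],[[-56.3,-4.4,0],0],[[-56.3,-4.4,0],0],[[-56.3,-4.4,0],0],[[-56.3,-4.4,0],0],[[-56.3,-4.4,0],0],[[-56.3,-4.4,0],0]]';python3 -m pendant '[[[-56.3,-4.4,0],0],[[-56.3,-4.4,0],0],[[-56.3,-4.4,0],0],[[-56.3,-4.4,0],0],[[-56.3,-4.4,0],0],[[0,0,0],10.6],[[0,0,0],10.6],[[0,0,0],10.6]]';python3 -m pendant '[[[0,0,0],10.6],[[0,0,0],10.6],[[0,0,0],10.6],[[0,0,0],10.6],[[0,0,0],10.6],[[0,0,0],0]]';  python3 plan.py 516 -316 70 7.2
```

```text
time: 25.32
position: [0.5352, 0.3036, 0.1078]
tool_rot: [0.692, 0.722, -0.002, -0.001]
ft_force: [1.9, 0.6, -0.2]
grip_width: 0.0538
time: 26.32
position: [0.5237, -0.0361, 0.1831]
tool_rot: [0.692, 0.722, -0.0, -0.001]
ft_force: [1.4, -0.4, -0.3]
grip_width: 0.0539
time: 27.32
position: [0.5136, -0.3164, 0.1825]
tool_rot: [0.865, 0.502, -0.0, -0.001]
ft_force: [-0.4, 0.0, -0.9]
grip_width: 0.0535
time: 28.08
position: [0.5139, -0.3161, 0.1829]
tool_rot: [0.998, 0.068, -0.001, -0.001]
ft_force: [-0.6, 0.1, -0.5]
grip_width: 0.0538
t 28.07 pos [ 513.9 -316.1  182.9] psi 7.7 F [-0.6  0.1 -0.5] w 53.8
shift now [  2.3   0.3 112.9] rows 2.0 per row [ 1.1  0.2 56.4] turn 0.5 / shift after turn [2.100e+00 1.000e-01 1.129e+02] tilt 0.13
```

```bash
python3 -m pendant '[[[2,0,50],0.5],[[0,0,50],0],[[0,0,30],0],[[0,0,15],0],[[0,0,0],0],[[0,0,0],0]]';  python3 plan.py 516 -316 31 7.2
```

```text
time: 28.82
position: [0.5172, -0.317, 0.0402]
tool_rot: [0.998, 0.063, 0.001, 0.001]
ft_force: [-0.4, 0.4, -0.7]
grip_width: 0.0538
t 28.82 pos [ 517.2 -317.    40.2] psi 7.2 F [-0.4  0.4 -0.7] w 53.8
shift now [-1.1 -1.2  9.2] rows 1.0 per row [-1.1 -1.2  9.2] turn -0.0 / shift after turn [-1.1 -1.2  9.2] tilt 0.14
```

```bash
python3 -m pendant '[[[-1,-1,5],0],[[0,0,4],0],[[0,0,2],0],[[0,0,0],0]]';  python3 -m pendant '[[[0,0,0],0],[[0,0,0],0],[[0,0,0],0],[[0,0,-30],0],[[0,0,-50],0],[[0,0,-50],0],[[0,-50,0],0],[[0,-50,0],0]]' 68;  python3 - <<'E'
from h import *
c=camera('scene');print(tiles(c)); print('tray',clay(c,(520,-350),90))
cv2.imwrite('pics/s3.png',cv2.resize(c['pixels'][150:300,150:400],(800,480),interpolation=cv2.INTER_CUBIC))
c=camera('top');print(tiles(c),clay(c,(520,-350),90))
E
python3 plan.py 618 42 159 64.7
```

```text
time: 29.32
position: [0.5153, -0.3155, 0.0287]
tool_rot: [0.998, 0.062, 0.0, 0.0]
ft_force: [-2.5, 1.5, 3.5]
grip_width: 0.0538
time: 30.32
position: [0.5022, -0.2157, 0.1584]
tool_rot: [0.998, 0.061, -0.0, 0.0]
ft_force: [0.7, 0.4, 0.5]
grip_width: 0.0679
[]
tray [(523.0, -352.0, 60.0, 115.0, 7.0)]
[(324.0, 67.0, 40.0, 47.0, 45.9), (355.0, 533.0, 59.0, 57.0, 47.3), (405.0, 154.0, 56.0, 56.0, 46.7), (603.0, -101.0, 56.0, 56.0, 32.2), (618.0, 43.0, 58.0, 60.0, 64.7), (749.0, 167.0, 57.0, 56.0, 1.4)] []
t 30.43 pos [ 499.4 -210.5  157.2] psi 7.3 F [0.4 0.3 0.5] w 68.3
shift now [ 149.9 -235.3   -1.2] rows 5.0 per row [ 30.  -47.1  -0.2] turn -57.4 / shift after turn [279.   -0.7  -1.8] tilt 0.5
```

View pics/s3.png

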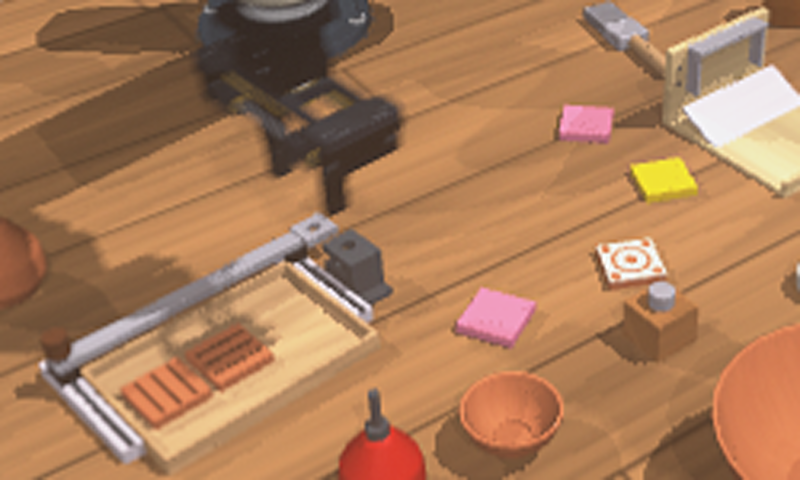

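Both tiles sit clay-up, flat and side by side at (165,390) and (230,355). The last tile is at (632,260).

```bash
python3 -m pendant '[[[30,-47.1,0],0],[[30,-47.1,0],0],[[30,-47.1,0],0],[[30,-47.1,0],0],[[30,-47.1,0],0],[[0,0,0],-9.6],[[0,0,0],-9.6],[[0,0,0],-9.6]]' 72; python3 -m pendant '[[[0,0,0],-9.6],[[0,0,0],-9.6],[[0,0,0],-9.6],[[0,0,40],0],[[0,0,20],0],[[0,0,0],0]]'; python3 plan.py 618 42.5 24 64.7; python3 -c "
from h import *
c=camera('scene');m=cv2.cvtColor(c['pixels'],cv2.COLOR_BGR2HSV)
print([onz(c,(150+x/3.2-.35,150+y/3.2-.35),.01)[:2].round(3) for x,y in ((597,247),(651,238),(666,271),(606,281))])"
```

```text
time: 31.42
position: [0.6222, 0.0357, 0.1571]
tool_rot: [0.95, 0.311, -0.001, -0.0]
ft_force: [0.2, -0.1, 0.2]
grip_width: 0.0719
time: 32.17
position: [0.6209, 0.0355, 0.0956]
tool_rot: [0.845, 0.535, -0.002, -0.002]
ft_force: [-0.4, 0.3, 0.5]
grip_width: 0.0722
t 32.17 pos [620.9  35.5  95.6] psi 64.7 F [-0.4  0.3  0.5] w 72.2
shift now [ 5.2 -5.2 71.7] rows 2.0 per row [ 2.6 -2.6 35.8] turn 0.0 / shift after turn [ 5.1 -5.6 71.6] tilt 0.32
[array([0.584, 0.027]), array([0.605, 0.077]), array([0.651, 0.057]), array([0.629, 0.003])]
```

```bash
python3 -m pendant '[[[5,-5,20],0],[[0,0,25],0],[[0,0,17],0],[[0,0,9],0],[[0,0,0],0],[[0,0,0],0]]'; python3 plan.py 618 42.5 24 64.7; python3 -m pendant '[[[0,0,0],0],[[0,0,0],0],[[0,0,0],0],[[0,0,0],0],[[0,0,0],0],[[0,0,-30],0],[[0,0,-55],0],[[0,0,-60],0]]' 45 25; python3 -m pendant '[[[0,0,-5],-9.2],[[0,0,0],-9.2],[[0,0,0],-9.2],[[0,0,0],0]]'; python3 plan.py 489.5 302 170 92.3
```

```text
time: 32.98
position: [0.6208, 0.0425, 0.0278]
tool_rot: [0.845, 0.535, 0.001, 0.0]
ft_force: [-1.4, 0.5, -0.3]
grip_width: 0.0719
t 32.98 pos [620.8  42.5  27.8] psi 64.7 F [-1.4  0.5 -0.3] w 71.9
shift now [-1.2 -2.5  3.7] rows 1.0 per row [-1.2 -2.5  3.7] turn 0.0 / shift after turn [-1.2 -2.5  3.8] tilt 0.08
time: 33.98
position: [0.6193, 0.0427, 0.1722]
tool_rot: [0.845, 0.535, -0.001, -0.001]
ft_force: [1.4, -0.2, -1.2]
grip_width: 0.0535
time: 34.48
position: [0.6199, 0.0427, 0.1767]
tool_rot: [0.693, 0.721, -0.0, -0.0]
ft_force: [0.3, 0.3, -0.5]
grip_width: 0.0535
t 34.48 pos [619.9  42.7 176.7] psi 92.2 F [ 0.3  0.3 -0.5] w 53.5
shift now [ 264.1 -120.2    6.8] rows 5.0 per row [ 52.8 -24.    1.4] turn -0.1 / shift after turn [ 264.3 -119.8    6.7] tilt 0.04
```

```bash
python3 -m pendant '[[[52.8,-23.7,0],0],[[52.8,-23.7,0],0],[[52.8,-23.7,0],0],[[52.8,-23.7,0],0],[[52.8,-23.7,0],0],[[0,0,0],0],[[0,0,42],0],[[0,0,0],0]]'; python3 -m pendant '[[[0,0,0],0],[[0,0,0],0]]'; python3 plan.py 491 302 133 92.3
```

```text
time: 35.48
position: [0.4891, 0.3001, 0.1325]
tool_rot: [0.693, 0.721, -0.003, -0.001]
ft_force: [-0.5, -0.5, -0.8]
grip_width: 0.0533
time: 35.72
position: [0.4924, 0.3014, 0.1364]
tool_rot: [0.693, 0.721, 0.001, 0.001]
ft_force: [0.1, -1.1, -0.1]
grip_width: 0.0532
t 35.73 pos [492.4 301.4 136.4] psi 92.2 F [ 0.1 -1.1 -0.1] w 53.2
shift now [ 0.6 -1.4  3.4] rows 1.0 per row [ 0.6 -1.4  3.4] turn -0.1 / shift after turn [ 0.6 -1.3  3.4] tilt 0.15
```

```bash
python3 -m pendant '[[[0,-1,3],0],[[0,0,0],0],[[0,0,0],0]]'; python3 -m pendant '[[[0,0,0],0],[[0,0,0],0],[[0,0,0],0],[[0,0,-40],0],[[0,0,-45],0],[[60,0,0],0],[[60,-10,0],0],[[30,-10,0],0]]' 85;  python3 - <<'E'
from h import *
for n in('scene','top'):
    c=camera(n);print(n,clay(c,(565,303)),tiles(c))
c=camera('top');cv2.imwrite('pics/bay3.png',cv2.resize(c['pixels'][150:230,200:280],(600,600),interpolation=cv2.INTER_CUBIC))
E
python3 plan.py 538 304.5 110 92.3
```

```text
time: 36.1
position: [0.4901, 0.3016, 0.1323]
tool_rot: [0.693, 0.721, 0.0, 0.0]
ft_force: [-0.5, 0.2, -0.3]
grip_width: 0.053
time: 37.1
position: [0.4634, 0.4535, 0.2173]
tool_rot: [0.692, 0.722, 0.001, -0.0]
ft_force: [1.2, -0.7, 1.4]
grip_width: 0.0848
scene [(539.0, 281.0, 61.0, 66.0, 2.9)] []
top [(535.0, 283.0, 46.0, 50.0, 1.1)] [(355.0, 533.0, 59.0, 57.0, 47.3), (603.0, -101.0, 57.0, 56.0, 31.3), (750.0, 167.0, 54.0, 56.0, 0.9)]
t 37.25 pos [463.  451.9 216.8] psi 92.5 F [ 0.  -0.   1.1] w 84.6
shift now [-150.5   68.5  106.8] rows 4.0 per row [-37.6  17.1  26.7] turn 0.2 / shift after turn [-150.3   69.   106.8] tilt 0.02
```

View pics/bay3.png

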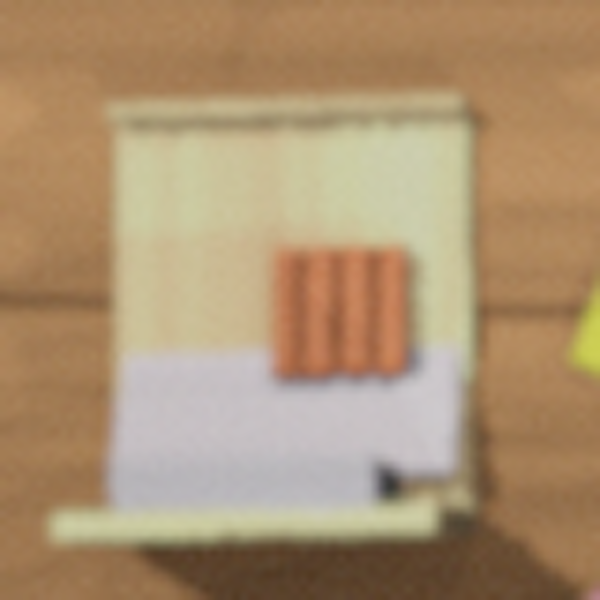

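```bash
python3 -m pendant '[[[-57.4,22,0],0],[[-57.4,22,0],0],[[-57.4,22,20],0],[[0,0,40],0],[[0,0,40],0],[[0,0,0],0],[[0,0,0],0]]' 72; python3 -m pendant '[[[0,0,0],0]]'; python3 plan.py 536 282.5 30 92.3
```

```text
time: 38.12
position: [0.537, 0.2828, 0.1188]
tool_rot: [0.693, 0.721, 0.001, 0.0]
ft_force: [0.5, 0.4, -0.1]
grip_width: 0.0722
time: 38.25
position: [0.5374, 0.2835, 0.1197]
tool_rot: [0.693, 0.721, 0.002, 0.001]
ft_force: [-0.0, 0.1, 0.4]
grip_width: 0.0721
t 38.25 pos [537.4 283.5 119.7] psi 92.3 F [-0.   0.1  0.4] w 72.1
shift now [-1.1 -1.8 89.7] rows 2.0 per row [-0.5 -0.9 44.9] turn 0.0 / shift after turn [-1.  -1.4 89.7] tilt 0.22
```

```bash
python3 -m pendant '[[[-1,-1,30],0],[[0,0,30],0],[[0,0,20],0],[[0,0,9],0],[[0,0,0],0],[[0,0,0],0]]'; python3 plan.py 536 282.5 30 92.3;python3 -m pendant '[[[0,0,0],0],[[0,0,0],0],[[0,0,0],0],[[0,0,0],0],[[0,0,0],0],[[0,0,-30],0],[[0,0,-60],0],[[0,0,-60],0]]' 45 25; python3 -m pendant '[[[0,0,0],0],[[-53.4,-5,0],0],[[-53.4,-5,0],0],[[-53.4,-5,0],0],[[-53.4,-5,0],0],[[-53.4,-5,0],0],[[-53.4,-5,0],0],[[-53.4,-5,0],0]]'; python3 -m pendant '[[[-53.4,-5,0],0],[[-53.4,-5,0],0],[[-53.4,-5,0],0],[[0,0,0],10.6],[[0,0,0],10.6],[[0,0,0],10.6],[[0,0,0],10.6],[[0,0,0],10.6]]';python3 -m pendant '[[[0,0,0],10.7],[[0,0,0],10.7],[[0,0,0],10.7],[[0,0,0],0]]';  python3 plan.py 508 -252.5 70 7.2
```

```text
time: 39.0
position: [0.5358, 0.2824, 0.0294]
tool_rot: [0.693, 0.721, 0.001, 0.0]
ft_force: [0.3, 0.3, 0.3]
grip_width: 0.072
t 39.0 pos [535.8 282.4  29.4] psi 92.3 F [0.3 0.3 0.3] w 72.0
shift now [ 0.1  0.2 -0.6] rows 1.0 per row [ 0.1  0.2 -0.6] turn 0.0 / shift after turn [ 0.1  0.2 -0.6] tilt 0.1
time: 40.0
position: [0.5346, 0.2818, 0.1795]
tool_rot: [0.693, 0.721, -0.001, -0.0]
ft_force: [0.8, -0.1, -1.3]
grip_width: 0.0537
time: 41.0
position: [0.5142, -0.0942, 0.1775]
tool_rot: [0.693, 0.721, -0.0, -0.001]
ft_force: [0.8, 1.3, 0.0]
grip_width: 0.0536
time: 42.0
position: [0.5059, -0.2528, 0.1771]
tool_rot: [0.943, 0.334, -0.001, -0.001]
ft_force: [-1.1, -0.7, -0.9]
grip_width: 0.0539
time: 42.5
position: [0.5061, -0.2529, 0.1774]
tool_rot: [0.998, 0.064, -0.001, -0.001]
ft_force: [0.1, 0.4, 0.3]
grip_width: 0.0536
t 42.5 pos [ 506.1 -252.9  177.4] psi 7.3 F [0.1 0.4 0.3] w 53.6
shift now [  2.2   0.  107.4] rows 2.0 per row [ 1.1  0.  53.7] turn 0.1 / shift after turn [  2.   -0.2 107.4] tilt 0.16
```

```bash
python3 -m pendant '[[[2,0,50],0],[[0,0,45],0],[[0,0,30],0],[[0,0,12],0],[[0,0,0],0],[[0,0,0],0],[[0,0,0],0]]';  python3 plan.py 508 -252.5 30 7.2
```

```text
time: 43.38
position: [0.5096, -0.2538, 0.043]
tool_rot: [0.998, 0.063, 0.001, 0.001]
ft_force: [0.3, -1.0, -0.7]
grip_width: 0.0535
t 43.38 pos [ 509.6 -253.8   43. ] psi 7.2 F [ 0.3 -1.  -0.7] w 53.5
shift now [-1.4 -1.5 13. ] rows 1.0 per row [-1.4 -1.5 13. ] turn 0.0 / shift after turn [-1.4 -1.5 13. ] tilt 0.15
```

```bash
python3 -m pendant '[[[-1,-1,8],0],[[0,0,5],0],[[0,0,2],0],[[0,0,0],0]]';  python3 -m pendant '[[[0,0,0],0],[[0,0,0],0],[[0,0,0],0],[[0,0,-30],0],[[0,0,-60],0],[[0,0,-40],0],[[0,-60,0],0],[[0,-60,0],0]]' 68;  python3 - <<'E'
from h import *
c=camera('scene'); a=cv2.resize(c['pixels'][190:270,160:280],(800,533),interpolation=cv2.INTER_CUBIC)
cv2.imwrite('pics/s4.png',a); print('tray',clay(c,(516,-316),130))
E
python3 plan.py 455.5 -438.5 100 7.2
```

```text
time: 43.88
position: [0.5075, -0.2521, 0.0284]
tool_rot: [0.998, 0.063, -0.0, -0.0]
ft_force: [-2.3, 1.9, 14.2]
grip_width: 0.054
time: 44.88
position: [0.4928, -0.1328, 0.1573]
tool_rot: [0.998, 0.062, 0.001, 0.0]
ft_force: [0.3, 0.9, -0.1]
grip_width: 0.0682
tray [(520.0, -319.0, 59.0, 181.0, 7.8)]
t 44.92 pos [ 488.  -124.2  156.4] psi 7.3 F [-3.   5.3 -0.6] w 68.1
shift now [-72.  308.   54.3] rows 6.0 per row [-12.   51.3   9.1] turn 0.1 / shift after turn [-71.6 307.7  56.4] tilt 0.57
```

View pics/s4.png

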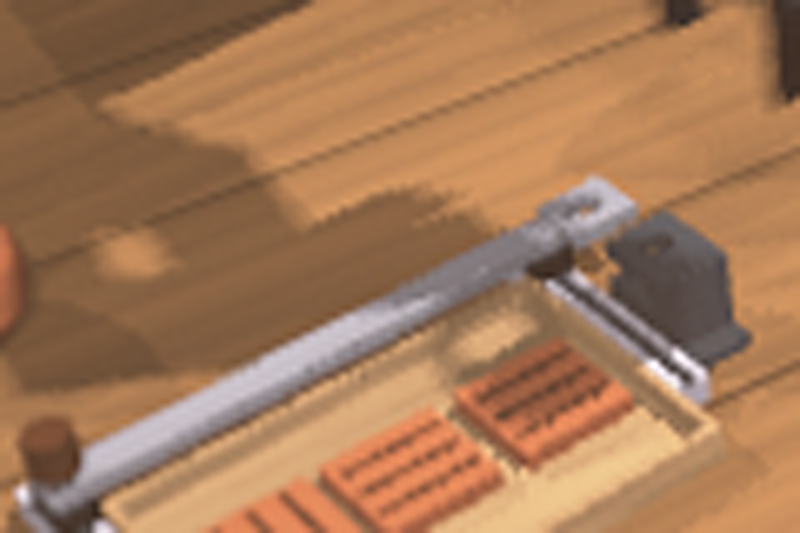

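All three tiles are clay-up and flat in the tray, in a 181 mm row as expected. Next is the knob.

```bash
python3 -m pendant '[[[-12,51.3,0],0],[[-12,51.3,0],0],[[-12,51.3,0],0],[[-12,51.3,0],0],[[-12,51.3,0],0],[[-12,51.3,0],0],[[0,0,30],0],[[0,0,0],0]]' 50; python3 -m pendant '[[[0,0,0],0]]'; python3 plan.py 455.5 -438.5 61 7.2
```

```text
time: 45.92
position: [0.458, -0.4465, 0.1239]
tool_rot: [0.998, 0.062, -0.002, -0.003]
ft_force: [0.3, -0.2, -0.3]
grip_width: 0.0499
time: 46.05
position: [0.46, -0.4471, 0.1268]
tool_rot: [0.998, 0.063, -0.0, -0.0]
ft_force: [-0.2, 0.4, 0.3]
grip_width: 0.0498
t 46.05 pos [ 460.  -447.1  126.8] psi 7.3 F [-0.2  0.4  0.3] w 49.8
shift now [-3.3 -9.  65.8] rows 2.0 per row [-1.7 -4.5 32.9] turn 0.1 / shift after turn [-3.3 -9.1 65.8] tilt 0.05
```

```bash
python3 -m pendant '[[[-3,-9,20],0],[[0,0,20],0],[[0,0,17],0],[[0,0,7],0],[[0,0,0],0]]'; python3 plan.py 455.5 -438.5 61 7.2;  python3 -m pendant '[[[0,0,0],0],[[0,0,0],0],[[0,0,0],0],[[0,0,0],0],[[0,0,0],0],[[0,0,0],0]]' 10 8; python3 plan.py 509 -432 61 7.2
```

```text
time: 46.68
position: [0.4559, -0.439, 0.0626]
tool_rot: [0.998, 0.063, -0.0, -0.0]
ft_force: [0.8, 0.2, 0.2]
grip_width: 0.0499
t 46.67 pos [ 455.9 -439.    62.6] psi 7.2 F [0.8 0.2 0.2] w 49.9
shift now [-0.4 -0.6  1.6] rows 1.0 per row [-0.4 -0.6  1.6] turn 0.0 / shift after turn [-0.4 -0.6  1.6] tilt 0.02
time: 47.42
position: [0.456, -0.4394, 0.0631]
tool_rot: [0.998, 0.063, 0.0, 0.0]
ft_force: [-0.2, -0.9, 2.4]
grip_width: 0.0219
t 47.42 pos [ 456.  -439.4   63.1] psi 7.2 F [-0.2 -0.9  2.4] w 21.9
shift now [53.5 -0.7  2.1] rows 1.0 per row [53.5 -0.7  2.1] turn 0.0 / shift after turn [53.5 -0.7  2.1] tilt 0.05
```

Width 21.9 mm, so the knob is gripped. I slide it home gently.

```bash
for i in 1; do python3 -m pendant '[[[8,0,0],0],[[8,0,0],0],[[8,0,0],0],[[8,0,0],0],[[8,0,0],0],[[6,0,0],0],[[3,0,0],0],[[0,0,0],0]]'; done; python3 -m pendant '[[[2,0,0],0],[[2,0,0],0],[[0,0,0],0]]'; python3 -m pendant '[[[2,0,0],0],[[0,0,0],0]]'
```

```text
time: 48.42
position: [0.5056, -0.4329, 0.063]
tool_rot: [0.998, 0.063, 0.001, 0.0]
ft_force: [2.1, 1.2, 5.3]
grip_width: 0.0214
time: 48.8
position: [0.509, -0.4325, 0.063]
tool_rot: [0.998, 0.063, 0.0, 0.0]
ft_force: [-0.7, 1.1, 5.8]
grip_width: 0.022
time: 49.05
position: [0.5109, -0.4322, 0.063]
tool_rot: [0.998, 0.063, 0.0, 0.0]
ft_force: [-0.6, 1.1, 5.2]
grip_width: 0.0219
```

```bash
python3 -m pendant '[[[1.5,0,0],0],[[0,0,0],0]]'; python3 -m pendant '[[[1.5,0,0],0],[[0,0,0],0]]'; python3 -m pendant '[[[1.5,0,0],0],[[0,0,0],0]]'
```

```text
time: 49.3
position: [0.5123, -0.432, 0.063]
tool_rot: [0.998, 0.063, 0.0, 0.0]
ft_force: [-1.0, -0.3, 5.9]
grip_width: 0.0215
time: 49.55
position: [0.5125, -0.432, 0.063]
tool_rot: [0.998, 0.063, -0.001, -0.0]
ft_force: [-4.7, -0.8, 7.2]
grip_width: 0.0218
time: 49.8
position: [0.5126, -0.432, 0.0629]
tool_rot: [0.998, 0.064, -0.003, -0.0]
ft_force: [-7.7, -1.6, 7.8]
grip_width: 0.0219
```

The stop is reached: 57 mm of travel, force rising against it. Release and look at the alignment.

```bash
python3 -m pendant '[[[0,0,0],0],[[0,0,0],0],[[0,0,0],0],[[0,0,-40],0],[[0,0,-60],0],[[0,0,-30],0],[[0,0,0],0]]' 50; python3 - <<'E'
from h import *
s=camera('scene'); c=camera('top')
a=cv2.resize(s['pixels'][190:270,160:280],(800,533),interpolation=cv2.INTER_CUBIC)
b=cv2.resize(c['pixels'][160:250,380:500],(800,600),interpolation=cv2.INTER_CUBIC)
cv2.imwrite('pics/k.png',np.vstack([cv2.resize(a,(450,300)),cv2.resize(b,(450,300))]))
E
python3 plan.py 706 2 200 7.2
```

```text
time: 50.68
position: [0.5164, -0.4329, 0.1959]
tool_rot: [0.998, 0.063, 0.002, 0.003]
ft_force: [0.4, 0.4, -0.4]
grip_width: 0.0503
t 50.77 pos [ 514.6 -431.   191.9] psi 7.2 F [ 0.3 -1.1 -1.1] w 50.0
shift now [ 244.4 -405.5   -7.7] rows 8.0 per row [ 30.6 -50.7  -1. ] turn 0.0 / shift after turn [ 244.2 -405.6   -8.1] tilt 0.07
```

View pics/k.png

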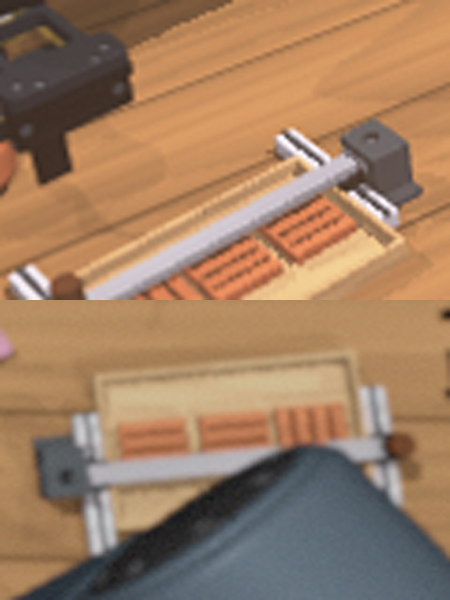

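The lug is inside the fork and the three tiles sit under and in front of the bar. Next I refine the pin head and fork hole by centroid in both views while moving toward the pin.

```bash
python3 -m pendant '[[[30.6,-50.8,0],0],[[30.6,-50.8,0],0],[[30.6,-50.8,0],0],[[30.6,-50.8,0],0],[[30.6,-50.8,0],0],[[30.6,-50.8,0],0],[[0,0,0],-10],[[0,0,0],-10]]'; python3 -m pendant '[[[0,0,0],-10],[[0,0,0],-10],[[0,0,0],-10],[[0,0,0],-10],[[0,0,0],-10],[[0,0,0],-10],[[0,0,0],-10]]';python3 - <<'E'
from h import *
t0=cv2.imread('pics/top0.png'); s0=cv2.imread('pics/scene0.png'); c=camera('top'); s=camera('scene')
def cen(im,u,r,dark,name):
    x,y=map(int,np.round(u)); w=im[y-r:y+r+1,x-r:x+r+1].astype(float)
    v=w.sum(2); 
    if name=='pin': v=-np.abs(w-w[r,r]).sum(2); k=v>-60
    else: k=v<np.percentile(v,25) if 0 else v<v.min()+.5*(np.median(v)-v.min())
    n,l,st,ce=cv2.connectedComponentsWithStats(k.astype(np.uint8))
    i=1+np.argmax(st[1:,4]); return ce[i]+[x-r,y-r],st[i,4]
def tri(a,b):
    o1,d1=ray(c,a);o2,d2=ray(s,b);k=np.linalg.lstsq(np.c_[d1,-d2],o2-o1,rcond=None)[0]
    p,q=o1+k[0]*d1,o2+k[1]*d2;return ((p+q)*500).round(1),round(np.linalg.norm(p-q)*1e3,1)
for n,T,S,A,B in[('fork then',t0,s0,(397.3,212.3),(258.4,225.6)),('fork now',c['pixels'],s['pixels'],(397.3,212.3),(258.4,225.6))]:
    a,na=cen(T,A,3,1,'h');b,nb=cen(S,B,3,1,'h');print(n,a,na,b,nb,(onz(c,a,.044)*1e3).round(1),(onz(s,b,.044)*1e3).round(1),tri(a,b))
A=(338.2,134.2);B=(150+662/3.2,150+288/3.2)
a,na=cen(t0,A,7,0,'pin'); print('pin',a,na,(onz(c,a,.056)*1e3).round(1))
b,nb=cen(s0,B,7,0,'pin'); print(b,nb,(onz(s,b,.056)*1e3).round(1),tri(a,b))
cv2.imwrite('pics/pin.png',np.hstack([cv2.resize(t0[120:150,323:353],(400,400),interpolation=cv2.INTER_CUBIC),cv2.resize(s0[225:265,337:377],(400,400),interpolation=cv2.INTER_CUBIC)]))
E
python3 plan.py 706 2 100 97.2
```

```text
time: 51.78
position: [0.6576, -0.1041, 0.1897]
tool_rot: [0.971, 0.239, -0.002, -0.001]
ft_force: [-0.1, -1.0, -0.6]
grip_width: 0.0502
time: 52.65
position: [0.6572, -0.1057, 0.1897]
tool_rot: [0.659, 0.752, -0.001, -0.002]
ft_force: [0.4, 0.4, -0.3]
grip_width: 0.0496
fork then [397.5   212.375] 8 [258.5 226. ] 8 [ 478.7 -177.4   44. ] [ 477.9 -179.    44. ] (array([ 478.3, -178.2,   43.8]), np.float64(1.8))
fork now [397.5  211.25] 4 [258.71428571 225.57142857] 7 [ 482.  -177.4   44. ] [ 476.5 -177.5   44. ] (array([ 481.1, -178.1,   47.2]), np.float64(2.9))
pin [338.15789474 133.78947368] 38 [708.8   2.   56. ]
[356.41935484 240.16129032] 31 [ 7.091e+02 -4.000e-01  5.600e+01] (array([708.5,   1.3,  54.9]), np.float64(1.8))
t 52.75 pos [ 657.4 -105.7  190. ] psi 97.2 F [-0.1 -0.2 -0.6] w 50.1
shift now [100.6  62.1  90. ] rows 3.0 per row [33.5 20.7 30. ] turn 0.0 / shift after turn [100.8  61.7  90. ] tilt 0.27
```

View pics/pin.png

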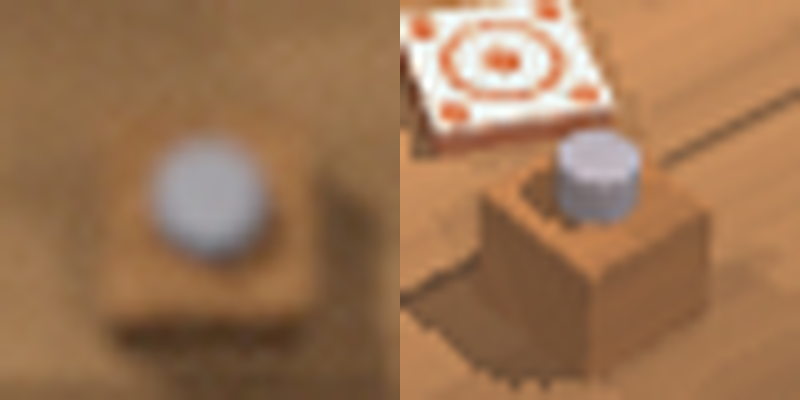

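The pin head is at about (708.5, 1) and the fork hole at about (478.5, −178). I grip once across y, then again across x, so the pin is centred both ways.

```bash
python3 -m pendant '[[[33.5,21,30],0],[[33.5,21,30],0],[[33,21,20],0],[[0,0,0],0],[[0,0,0],0]]'; python3 plan.py 708.5 1 64 97.2
```

```text
time: 53.38
position: [0.7079, 0.0007, 0.1117]
tool_rot: [0.662, 0.75, -0.001, -0.001]
ft_force: [-0.6, -1.1, -0.1]
grip_width: 0.0497
t 53.38 pos [7.079e+02 7.000e-01 1.117e+02] psi 97.2 F [-0.6 -1.1 -0.1] w 49.7
shift now [ 0.2  0.7 47.7] rows 1.0 per row [ 0.2  0.7 47.7] turn -0.0 / shift after turn [ 0.2  0.6 47.7] tilt 0.11
```

```bash
python3 -m pendant '[[[0,0.6,20],0],[[0,0,15],0],[[0,0,12],0],[[0,0,0],0]]'; python3 plan.py 708.5 1 64 97.2; python3 -m pendant '[[[0,0,0],0],[[0,0,0],0],[[0,0,0],0],[[0,0,0],0],[[0,0,0],0]]' 10 8; python3 -m pendant '[[[0,0,0],0],[[0,0,0],0],[[0,0,0],0],[[0,0,-20],0],[[0,0,0],10],[[0,0,0],10],[[0,0,0],10],[[0,0,0],10]]' 50; python3 -m pendant '[[[0,0,0],10],[[0,0,0],10],[[0,0,0],10],[[0,0,0],10],[[0,0,0],10],[[0,0,0],0]]'; python3 plan.py 708.5 1 64 7.2
```

```text
time: 53.88
position: [0.708, 0.0007, 0.0639]
tool_rot: [0.661, 0.75, -0.001, -0.001]
ft_force: [-0.5, -0.4, 0.5]
grip_width: 0.0497
t 53.88 pos [7.08e+02 7.00e-01 6.39e+01] psi 97.2 F [-0.5 -0.4  0.5] w 49.7
shift now [ 0.2  0.6 -0.1] rows 1.0 per row [ 0.2  0.6 -0.1] turn -0.0 / shift after turn [ 0.2  0.6 -0.1] tilt 0.19
time: 54.5
position: [0.7095, 0.001, 0.0663]
tool_rot: [0.661, 0.75, 0.0, 0.0]
ft_force: [-0.7, 0.2, 2.0]
grip_width: 0.0232
time: 55.5
position: [0.7098, 0.0009, 0.0874]
tool_rot: [0.879, 0.476, 0.001, 0.001]
ft_force: [-0.5, -0.8, -0.4]
grip_width: 0.0503
time: 56.25
position: [0.7098, 0.0009, 0.0872]
tool_rot: [0.998, 0.064, 0.001, 0.0]
ft_force: [-0.4, -0.8, 0.7]
grip_width: 0.0501
t 56.25 pos [709.8   0.9  87.2] psi 7.3 F [-0.4 -0.8  0.7] w 50.1
shift now [-1.3 -0.3 23.2] rows 1.0 per row [-1.3 -0.3 23.2] turn 0.1 / shift after turn [-1.3 -0.3 23.2] tilt 0.11
```

```bash
python3 -m pendant '[[[0,0,15],0],[[0,0,7],0],[[0,0,0],0]]'; python3 -m pendant '[[[0,0,0],0],[[0,0,0],0],[[0,0,0],0],[[0,0,0],0],[[0,0,0],0],[[0,0,0],0]]' 10 30; python3 plan.py 708.5 1 64 7.2; python3 -m pendant '[[[0,0,-10],0],[[0,0,-30],0],[[0,0,-50],0],[[0,0,-30],0],[[0,0,0],0]]'; python3 plan.py 478.5 -178 180 7.2
```

```text
time: 56.62
position: [0.7086, 0.0011, 0.0624]
tool_rot: [0.998, 0.063, -0.001, -0.0]
ft_force: [-0.7, 1.0, -0.2]
grip_width: 0.0502
time: 57.38
position: [0.7093, 0.001, 0.0639]
tool_rot: [0.998, 0.063, 0.0, 0.0]
ft_force: [-0.2, -0.4, 1.0]
grip_width: 0.0229
t 57.38 pos [709.3   1.   63.9] psi 7.2 F [-0.2 -0.4  1. ] w 22.9
shift now [-0.8 -0.1 -0.1] rows 1.0 per row [-0.8 -0.1 -0.1] turn 0.0 / shift after turn [-0.8 -0.1 -0.1] tilt 0.02
time: 58.0
position: [0.7112, 0.0008, 0.1878]
tool_rot: [0.998, 0.063, 0.004, 0.001]
ft_force: [-0.0, 0.0, -0.7]
grip_width: 0.023
t 58.0 pos [711.2   0.8 187.8] psi 7.2 F [-0.   0.  -0.7] w 23.0
shift now [-253.4  148.     6.3] rows 5.0 per row [-50.7  29.6   1.3] turn 0.0 / shift after turn [-253.3  148.2    7.8] tilt 0.43
```

```bash
python3 -m pendant '[[[-50.7,29.6,0],0],[[-50.7,29.6,0],0],[[-50.7,29.6,0],0],[[-50.7,29.6,0],0],[[-49,29.6,0],0],[[0,0,40],0],[[0,0,0],0],[[0,0,0],0]]'; python3 -m pendant '[[[0,0,0],0],[[0,0,0],0]]'; python3 plan.py 478.5 -178 112 7.2
```

```text
time: 59.0
position: [0.4783, -0.1772, 0.1437]
tool_rot: [0.998, 0.063, -0.0, -0.0]
ft_force: [-0.1, 0.0, 0.5]
grip_width: 0.0229
time: 59.25
position: [0.4788, -0.1773, 0.1445]
tool_rot: [0.998, 0.064, 0.001, 0.001]
ft_force: [-0.4, 0.2, 0.5]
grip_width: 0.0228
t 59.25 pos [ 478.8 -177.3  144.5] psi 7.3 F [-0.4  0.2  0.5] w 22.8
shift now [-0.4  0.6 32.5] rows 1.0 per row [-0.4  0.6 32.5] turn 0.1 / shift after turn [-0.4  0.6 32.5] tilt 0.1
```

```bash
python3 -m pendant '[[[0,0.6,20],0],[[0,0,12],0],[[0,0,0],0]]'; python3 -m pendant '[[[0,0,6],0],[[0,0,0],0]]';python3 -m pendant '[[[0,0,4],0],[[0,0,0],0]]'; python3 -m pendant '[[[0,0,4],0],[[0,0,0],0]]'
```

```text
time: 59.62
position: [0.4776, -0.1776, 0.1111]
tool_rot: [0.998, 0.063, -0.001, -0.001]
ft_force: [0.5, 0.2, -1.7]
grip_width: 0.0232
time: 59.88
position: [0.478, -0.1781, 0.1056]
tool_rot: [0.998, 0.063, -0.0, -0.0]
ft_force: [0.4, -0.1, 0.2]
grip_width: 0.0226
time: 60.12
position: [0.4779, -0.1781, 0.1016]
tool_rot: [0.998, 0.063, -0.0, -0.0]
ft_force: [-0.1, 0.7, 0.2]
grip_width: 0.0227
time: 60.38
position: [0.4779, -0.178, 0.0974]
tool_rot: [0.998, 0.063, -0.0, -0.0]
ft_force: [0.2, 0.2, -0.1]
grip_width: 0.0231
```

The tip is in the hole with no force. I continue down.

```bash
python3 -m pendant '[[[0,0,5],0],[[0,0,5],0],[[0,0,0],0]]'; python3 -m pendant '[[[0,0,5],0],[[0,0,5],0],[[0,0,0],0]]';python3 -m pendant '[[[0,0,4],0],[[0,0,0],0]]'; python3 -m pendant '[[[0,0,3],0],[[0,0,0],0]]'
```

```text
time: 60.75
position: [0.4778, -0.178, 0.0872]
tool_rot: [0.998, 0.063, -0.0, -0.0]
ft_force: [0.3, -0.1, -0.5]
grip_width: 0.0231
time: 61.12
position: [0.4778, -0.178, 0.0772]
tool_rot: [0.998, 0.063, -0.0, -0.0]
ft_force: [-0.2, -0.4, -1.7]
grip_width: 0.0229
time: 61.38
position: [0.4779, -0.178, 0.0735]
tool_rot: [0.998, 0.063, -0.0, -0.0]
ft_force: [0.8, -0.6, -0.7]
grip_width: 0.0234
time: 61.62
position: [0.4779, -0.178, 0.0705]
tool_rot: [0.998, 0.063, -0.0, -0.0]
ft_force: [0.2, -0.6, -0.5]
grip_width: 0.0232
```

```bash
python3 -m pendant '[[[0,0,2],0],[[0,0,0],0]]'; python3 -m pendant '[[[0,0,1],0],[[0,0,0],0]]';  python3 -m pendant '[[[0,0,1],0],[[0,0,0],0]]'
```

```text
time: 61.88
position: [0.478, -0.1781, 0.0686]
tool_rot: [0.998, 0.063, -0.0, -0.0]
ft_force: [0.5, 0.1, -0.1]
grip_width: 0.0227
time: 62.12
position: [0.4781, -0.1781, 0.0679]
tool_rot: [0.998, 0.063, 0.0, 0.0]
ft_force: [-0.5, 0.5, 1.6]
grip_width: 0.023
time: 62.38
position: [0.4781, -0.1782, 0.0678]
tool_rot: [0.998, 0.063, 0.0, 0.0]
ft_force: [-1.4, 0.7, 9.1]
grip_width: 0.0232
```

The head seated at TCP z = 67.8 mm (68 expected), with 9 N upward reaction. Release, lift clear and check.

```bash
python3 -m pendant '[[[0,0,0],0],[[0,0,0],0],[[0,0,0],0],[[0,0,-20],0],[[0,0,-50],0],[[0,0,-60],0],[[0,-60,0],0],[[0,-60,0],0]]' 50; python3 -m pendant '[[[0,-60,0],0],[[-40,-40,0],0],[[0,-60,0],0],[[0,-60,0],0],[[0,0,0],0]]'; python3 - <<'E'
from h import *
s=camera('scene'); c=camera('top')
a=cv2.resize(s['pixels'][190:280,150:290],(700,450),interpolation=cv2.INTER_CUBIC)
cv2.imwrite('pics/end1.png',a)
b=cv2.resize(c['pixels'][100:300,200:520],(800,500),interpolation=cv2.INTER_CUBIC)
cv2.imwrite('pics/end2.png',b); print('tray',clay(s,(516,-316),130))
o=robot.get_obs();print(o['time'],o['position'],o['ft_force'])
E
```

```text
time: 63.38
position: [0.4633, -0.0585, 0.1976]
tool_rot: [0.998, 0.062, 0.001, 0.0]
ft_force: [0.3, 0.8, -0.0]
grip_width: 0.0498
time: 64.0
position: [0.394, 0.1577, 0.1966]
tool_rot: [0.998, 0.067, -0.0, -0.0]
ft_force: [-0.1, -0.4, 0.1]
grip_width: 0.0499
tray [(523.0, -318.0, 53.0, 179.0, 7.5)]
64.1 [0.39529311 0.15464818 0.19656918] [-0.84394335  0.59435739  0.23744619]
```

View pics/end1.png

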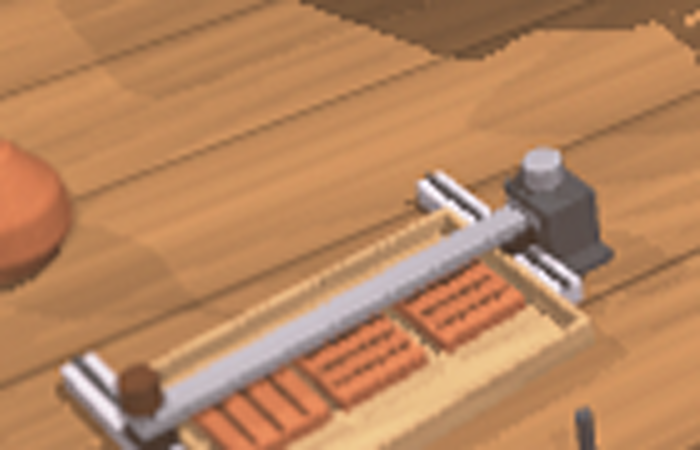

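View pics/end2.png

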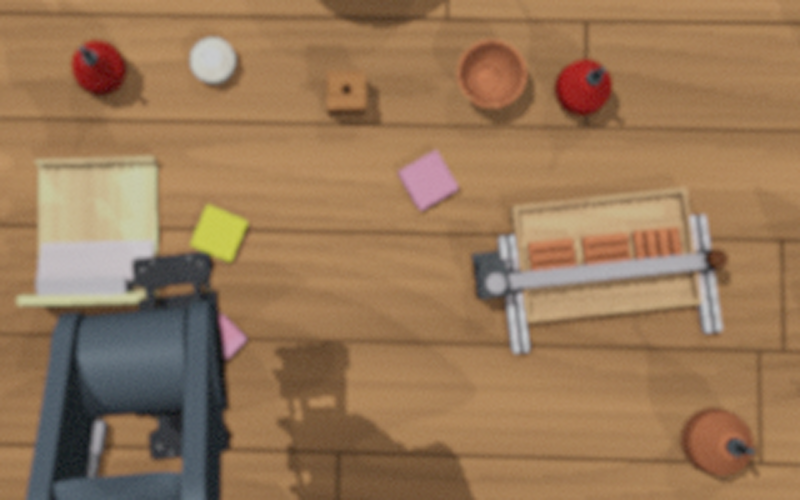

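The pin head sits flat on the fork at (543,170) and the bar is home over three clay-up tiles. The bystanders in view look unmoved and the gripper touches nothing. Handing in.

```bash
python3 -c "
from rig import order; print(order.hand_in())"
```

```text
the job is handed in; nothing more can be done
None
```

The job is done and handed in at about 64 s of the 210 s allowed. All three glazed tiles were flipped over the lip and laid glazed face down, side by side in the tray. The keeper bar was then slid home and the pin pushed in until its head seated.

- **Tiles:** After each drop the camera showed the grooved back up in the bay. In the tray they form a row about 180 mm long (182 expected), flat and glaze down. Two of the three landed with one edge on the ramp toe, slightly tilted, but lay flat once released in the tray.
- **Keeper:** It started about 10 mm in from its parked position. It moved 57 mm to a firm stop, about 2 mm more than I had estimated (55 mm).
- **Pin:** It went into the hole with no side force and seated with the tool at 67.8 mm, against 68 mm expected, with about 9 N of reaction.
- **Last look:** The pin head is flat on the fork and the robot touches nothing. The look-alikes, bowl, weight and bulbs in view look unmoved, except that the arm partly hid one pink look-alike and the brush. The jar was outside the last picture.
- **Disagreements:** After the keeper was home, the two cameras placed the fork hole about 3 mm apart from the first measurement. I used the first measurement, and the pin entered cleanly.

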